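Probe the three spring contacts and lay the probe in its rest

ROBOT

A 6-joint arm with a two-finger parallel gripper is mounted at the origin on a cart in front of the work surface, level with it; the furniture and walls round the work are solid. World frame = base frame: x ahead of the robot, y to its left, z up, the work surface at z = 0. Lengths are in mm, angles in rad, forces in N, time in s.
With the tool pointing down it reaches from about 300 to 875 mm from the base axis. Payload 6.4 kg.
Tool frame: the origin (TCP) lies midway between the tips of the shut fingers; the grasp point (between the pads) lies arm.grip_depth behind it (arm.grip_depth is the distance from the TCP to the grasp point, in mm); z points along the fingers, x is the direction in which the jaws open and shut, and the axes are right-handed (so a half turn about z gives the same grasp; the last joint's range is limited). The gripper opens to 88 mm and grips with 3 to 60 N. Pads are 18 mm wide; open, the fingers measure 123 mm over their backs; the gripper's body (75 mm by 187 mm) begins 45 mm behind the grasp point.
Start: joints at [-0.206, 0.181, 1.607, -0, 1.354, -0.206], TCP at [575.014, 0.015, 238.714] pointing down, gripper open.
Joint ranges: [-2.99, 2.99], [-0.89, 2.07], [0.3, 2.58], [-1.14, 4.28], [0, 2.63], [-3.12, 3.12]. Speed limits (rad/s): [2.57, 2.57, 3.01, 3.14, 3.14, 3.14].

INTERFACE

Orientations are given as a 3x3 rotation matrix whose columns are the frame's x, y, z axes.
In Python, from workcell import status, optics, workorder, arm gives the robot as it stands.
- The arm moves only by the shell command python3 -m jog 'ROWS'. ROWS is JSON, a list of rows, each an object with "xyz": the shift along the world's x, y, z in cm, a list of three; "delta_rot": the turn, a rotation vector about the world's x, y, z in degrees, a list of three; "fingers": the opening, from 0 (shut) to 1 (fully open). In form: [{"xyz": [dx, dy, dz], "delta_rot": [rx, ry, rz], "fingers": fingers}, ...]. A call has 1 to 10 rows; each row is the pose to reach, as a shift and turn from the pose commanded when the call began; what a row does not reach only later rows make up. A row lasts 1/12 s, in which the tool goes at most 41.7 mm and 7.16 degrees, less where a joint would pass 70% of its speed; a pose out of reach is approached as far as the arm can. A call with a gripper value outside its range is refused whole. The fingers move at their own pace and stop on an object; the grip force is fixed at half the most. Time passes only in rows, so rows that repeat a pose let the fingers close. It gives the time, the measured TCP pose, the force and the opening at its end, in the units of the state.
- status.get_state(): the state, without advancing time (a new reading comes with each control period).
- optics.read_camera(name): name is "scene" or "side" or "wrist"; returns a dict with "frame" (420x560x3 uint8, red, green, blue), "K" (3x3 intrinsics, pixels), "R" (3x3) and "t" (3): a world point X has camera coordinates R X + t; the wrist camera has in their place "hand_eye" (4x4, takes a point from camera to tool coordinates, whose origin is the TCP and whose axes are the tool frame's). Camera axes: x right, y down, z forward; pixel columns grow to the right and rows downward; lengths in mm; the calibration is good to about 2 mm. A picture is of the moment at which its call begins: read the wrist's pose just before it. There is no depth.
- workorder.sign_off(): hands the job in, once; it reports no verdict.
Trained networks look in a picture, given as the dict that the camera call returned (one of the last four; its "shot" number tells which), for a name from the list of things; names that differ only in an ending like _2 or _b are one class to them, and where a whole thing is asked for, a point or a joint stands for the part that bears it (a point fixed in the world has none). Each returns a list of dicts, best first, with "p" (0 to 1); they miss things now and then, are a little off and sometimes report something else, mostly with a low value. They report only what shows in the picture. A call takes as long as a camera call.
- optics.recognise(picture, target): "point" ([column, row] in pixels, amid what is visible of it).
- optics.place_of(picture, target): "point" ([column, row] in pixels: a listed point, or the origin of a listed thing).
The state is a dict: "time": time; "joint_pos": joint angles; "joint_vel": joint speeds; "effort": joint torques, N m; "tcp_pos": TCP position; "orientation": TCP orientation; "force": force on the tool from outside, world axes, zero at the start; "moment": the same for the moment, N m; "gripper_width": finger opening in mm.
Only numpy, scipy, OpenCV 4.12 (cv2) and the standard library are available. Lean on these libraries where they do the work, as an engineer would, in place of code of your own. Each camera call takes 0.05 s, during which the arm holds its last target.

TASK

Lift the test probe out of its holder and touch its tip onto the heads of the three spring contacts on the barrier board in order of size: the smallest head first, then the middle-sized one, then the largest, each time pressing straight down, gently, until the head visibly gives, and staying on it for about half a second. Then lay the probe on its side in the two-fork rest, its body level across both forks and centred between them, and let go. Do not shift the other things lying about.

Things in the scene. Friction and masses are not known exactly. Their poses are not given: they have to be found in the camera images.
- probe_center (a point): centre of the probe's body. The probe is a test pen of 70 to 140 g: square grey body 14 x 14 x 130 mm, black cap at the tail; from its other end a thin stylus (6, then 4.4 thick) runs on 40 along the axis. It starts upright, stylus down in the holder's bore, shoulder on the holder's top. z runs from stylus to tail; x, y are normal to the flat sides. The tip's end lies 105 from here
- probe_tip: the steel ball at the end of the stylus, 5 mm in diameter; origin at the ball's centre, on the probe's axis, 102.5 mm from probe_center
- holder: the fixed aluminium block that holds the probe upright, 58 x 58 mm, 44 high (foot 66 wide); vertical round bore 9 wide and 42 deep in the middle of its top; origin under its centre. It may stand left or right of the board. (A tall drawer cabinet stands behind the work, its front at about x = 0.80 m: keep wrist and forearm clear)
- rest_mid (a point): a fixed rest: two steel forks 6 thick on a base 120 x 50 x 8 mm, each 44 from the middle along x. Notches open upward: floor 18 wide, 35 above the table, sides flaring to about 32 wide at 52. This point, midway and 42 above the table, is where the centre of the probe's body comes when it lies level along x across both forks, either way round
- board: fixed black barrier board, 75 (x) x 168 (y) mm, base 12 thick; four upright partitions along its x (70 long, 4 thick, tops 72 above the table) at y = -81, -27, 27, 81 form three cells 50 wide, open above and at both ends. At the centre of each (y = -54, 0, 54) stands a spring contact, in any order. Origin under its centre
- small_top (a point): centre of the top face of the small contact: a flat round brass head of diameter 12 mm on a post, top face 46 mm above the table when not pressed
- small_contact (a joint): how far the small contact's head is pressed down, 0 to 0.008 m; it gives against a spring from 0.8 N (at 0) to 4 N (at 0.008) and springs back
- medium_top (a point): centre of the top face of the medium contact: a flat round brass head of diameter 18 mm on a post, top face 54 mm above the table when not pressed
- medium_contact (a joint): how far the medium contact's head is pressed down, 0 to 0.008 m; it gives against a spring from 0.8 N (at 0) to 4 N (at 0.008) and springs back
- large_top (a point): centre of the top face of the large contact: a flat round brass head of diameter 26 mm on a post, top face 38 mm above the table when not pressed
- large_contact (a joint): how far the large contact's head is pressed down, 0 to 0.008 m; it gives against a spring from 0.8 N (at 0) to 4 N (at 0.008) and springs back
- paste_tin: bystander, loose (mm): a round white tin with a red lid label, diameter 56, height 22; origin under its centre
- loupe: bystander, loose (mm): a black eye loupe, diameter 38, height 32; origin under its centre
- pen_pot: bystander, loose (mm): a tall black pot of pens behind the board, diameter 80, 147 high with its pens; origin under its centre
- oil_bottle: bystander, loose (mm): a small amber oil bottle, diameter 28, 93 high with its needle; origin under its centre
- v_block: bystander, loose (mm): a steel V-block, 34 x 40 x 28; origin under its centre
- brass_offcut: bystander, loose (mm): a square brass bar, 12 x 52 x 12; origin under its centre
- tape: bystander, loose (mm): a roll of black tape, 53 across, 19 high; origin under its centre

How it is judged:
By the outcome, as a careful person would: the job done as asked, in the order asked, and still so for the second after the job is handed in, with the robot touching nothing.
It also fails if it takes over 56 s, if anything falls off the work surface, if the arm or the gripper's body presses on something with over 40 N, if the wrist force passes 120 N, or if a joint passes its speed limit or range.

## Working session

There is one attempt and no reset: what is moved stays moved. The work goes in short steps, Python scripts to look and compute and a shell command to move; the robot and the scene stay as the last step left them, time stands still between calls to the robot, and variables do not carry over. Pictures are saved under pics/ and viewed, and the job is handed in when it is done.

```bash
ls; mkdir -p pics; cat > h.py <<'E'
import numpy as np, cv2
from workcell import status, optics, workorder, arm
def shot(name,fn=None):
    s=status.get_state(); p=optics.read_camera(name)
    if fn: cv2.imwrite('pics/'+fn+'.png',cv2.cvtColor(p['frame'],cv2.COLOR_RGB2BGR))
    K=np.array(p['K'])
    if 'hand_eye' in p:
        H=np.array(p['hand_eye']); Rt=np.array(s['orientation']); tt=np.array(s['tcp_pos'])
        Rwc=Rt@H[:3,:3]; c=Rt@H[:3,3]+tt
    else:
        R=np.array(p['R']); Rwc=R.T; c=-R.T@np.array(p['t'])
    p['cal']=(K,Rwc,c); return p
def ray(p,px):
    K,R,c=p['cal']; d=R@np.linalg.solve(K,[px[0],px[1],1.]); return c,d/np.linalg.norm(d)
def atz(p,px,z):
    c,d=ray(p,px); return c+d*(z-c[2])/d[2]
def proj(p,X):
    K,R,c=p['cal']; v=K@(R.T@(np.array(X,float)-c)); return v[:2]/v[2]
def tri(obs):
    A=np.zeros((3,3));b=np.zeros(3)
    for p,px in obs:
        c,d=ray(p,px);M=np.eye(3)-np.outer(d,d);A+=M;b+=M@c
    return np.linalg.solve(A,b)
E
python3 - <<'E'
from h import *
print(arm.grip_depth, {k:v for k,v in status.get_state().items() if k in('time','tcp_pos','force','gripper_width','orientation')})
np.set_printoptions(precision=1,suppress=True)
P={n:shot(n,n+'0') for n in('scene','side','wrist')}
Z=dict(probe_center=None,probe_tip=None,holder=0,rest_mid=42,board=0,small_top=46,medium_top=54,large_top=38,paste_tin=0,loupe=0,pen_pot=0,oil_bottle=0,v_block=0,brass_offcut=0,tape=0)
for t,z in Z.items():
    obs=[]
    for n,p in P.items():
        r=optics.place_of(p,t)
        for q in r[:2]:
            print(t,n,round(q['p'],2),np.array(q['point']), atz(p,q['point'],z) if z is not None else '')
        if r and r[0]['p']>.5: obs.append((p,r[0]['point']))
    if len(obs)>1: print('   tri',tri(obs))
E
```

```text
pics
18.700000000000003 {'time': 0.0, 'tcp_pos': array([5.74467640e+02, 1.31986067e-01, 2.37832415e+02]), 'orientation': array([[ 9.99998589e-01,  1.82648636e-05, -1.67999364e-03],
       [ 1.88696266e-05, -9.99999935e-01,  3.59964206e-04],
       [-1.67998696e-03, -3.59995399e-04, -9.99998524e-01]]), 'force': array([-0.03424397, -0.26798647,  0.27017064]), 'gripper_width': 87.93334408260415}
probe_center scene 0.76 [347.6 145.4] 
probe_center side 0.74 [293.3 264.5] 
   tri [ 447.8 -227.3  113.4]
probe_tip scene 0.58 [172.6 309. ] 
probe_tip scene 0.17 [254.6 193.2] 
holder scene 0.97 [344.4 175.4] [ 444.4 -230.2    0. ]
holder side 0.75 [292.4 310.8] [ 443.5 -228.4    0. ]
holder side 0.45 [249.4 203.2] [563.5 369.9   0. ]
   tri [ 443.7 -229.1    0.7]
rest_mid scene 0.6 [229.9 285.5] [536.9 279.3  42. ]
rest_mid scene 0.5 [254.6 192.4] [630.2  -5.4  42. ]
rest_mid side 0.62 [250.3 203.9] [530.9 267.3  42. ]
   tri [536.4 278.   38. ]
board scene 0.85 [279.5 213.5] [550.6  -0.9   0. ]
board side 0.83 [291.9 252.7] [549.3  -0.4   0. ]
board wrist 0.73 [252.5 176.4] [542.1   0.1   0.
[... 1228 characters left out ...]
] [ 653.5 -173.4    0. ]
oil_bottle wrist 0.5 [84.9 53.3] [374.5 127.1   0. ]
oil_bottle wrist 0.49 [345.4 313.4] [ 654.9 -174.6   -0. ]
v_block scene 0.85 [172.9 308.2] [637.4 368.2   0. ]
v_block side 0.59 [270.  200.6] [636.3 362.6   0. ]
v_block wrist 0.37 [260.3 137.8] [551.5  42.5   0. ]
   tri [638.3 367.5  -2.1]
brass_offcut scene 0.59 [344.5 211.4] [392.8 -90.9   0. ]
brass_offcut side 0.72 [245.9 286. ] [384.8 -99.6   0. ]
brass_offcut wrist 0.82 [119.9 260.3] [ 380.3 -102.     0. ]
   tri [387.  -96.9   0. ]
tape scene 0.83 [336.  233.4] [385.5  -6.    0. ]
tape side 0.55 [232.7 267.8] [381.8  -9.6   0. ]
tape wrist 0.65 [113.5 184.6] [385.2  -9.2   0. ]
   tri [384.3  -8.1  -1.4]
```

View pics/scene0.png

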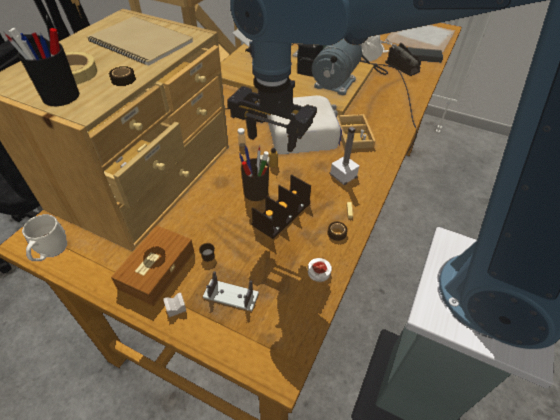

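View pics/side0.png

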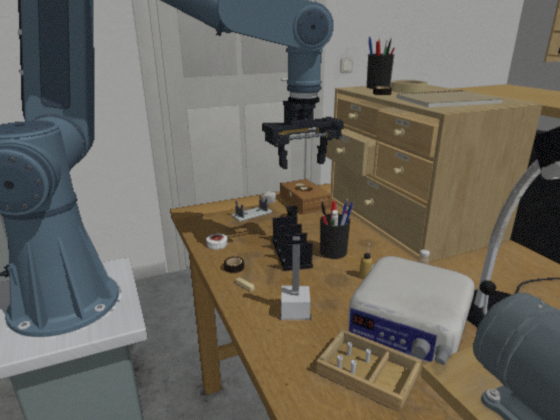

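View pics/wrist0.png

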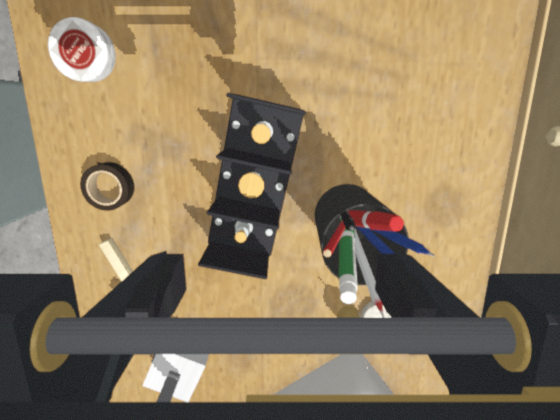

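The wrist picture shows the contacts at about (262,133) medium, (251,185) large and (241,235) small. The board is yawed by roughly -14.5°. The holder and probe are on the right at (170,375), and the rest is on the left, at (230,293) in the scene picture. Next I check which kinematics the interface exposes.

```bash
python3 - <<'E'
import cv2
a=cv2.imread('pics/scene0.png');b=cv2.imread('pics/side0.png');w=cv2.imread('pics/wrist0.png')
x=cv2.resize(a[255:320,150:290],(700,325),interpolation=cv2.INTER_CUBIC)
cv2.imwrite('pics/z1.png',x)
y=cv2.resize(b[230:325,235:345],(660,570),interpolation=cv2.INTER_CUBIC)
cv2.imwrite('pics/z2.png',y)
cv2.imwrite('pics/z3.png',cv2.resize(a[120:190,310:380],(560,560),interpolation=cv2.INTER_CUBIC))
E
```

```text
(no output)
```

View pics/z1.png

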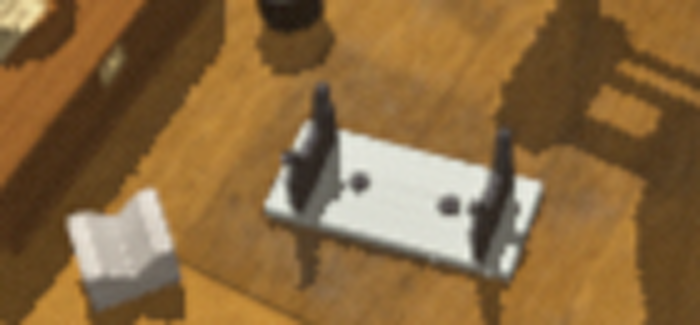

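View pics/z2.png

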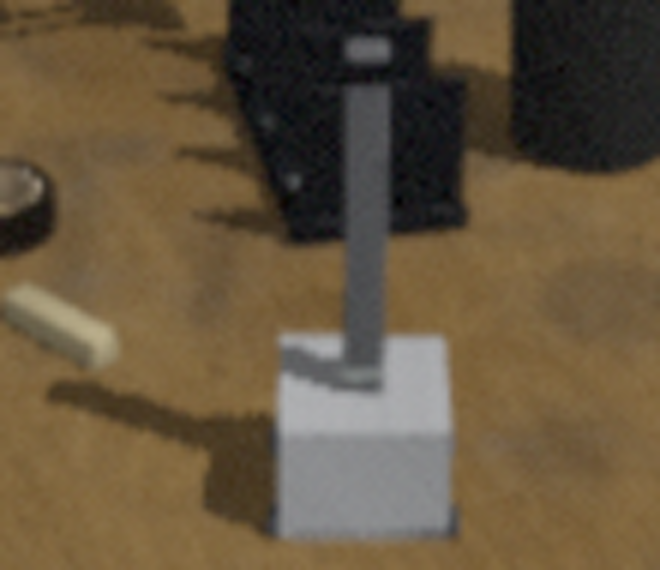

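View pics/z3.png

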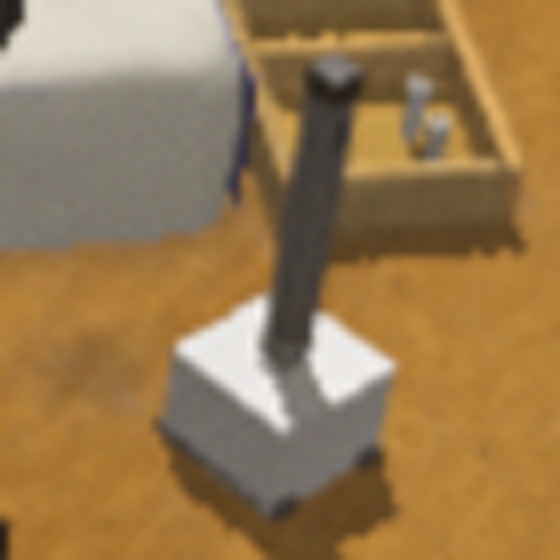

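```bash
cat > j.py <<'E'
from h import *
np.set_printoptions(precision=3,suppress=True)
s=status.get_state()
print(round(s['time'],2),'q',np.array(s['joint_pos']),'tcp',np.array(s['tcp_pos']).round(1),'F',np.array(s['force']).round(2),'w',round(s['gripper_width'],1));print(np.array(s['orientation']))
E
python3 -m jog '[{"xyz":[-2,0,4],"delta_rot":[-7,0,0],"fingers":1},{"xyz":[-4,0,8],"delta_rot":[-14,0,0],"fingers":1},{"xyz":[-6,0,12],"delta_rot":[-21,0,0],"fingers":1},{"xyz":[-8,0,15],"delta_rot":[-28,0,0],"fingers":1},{"xyz":[-8,0,15],"delta_rot":[-35,0,0],"fingers":1}]'; python3 j.py
```

```text
time: 2.82
tcp_pos: [495.4, 0.3, 398.6]
orientation: [[1.0, -0.009, 0.012], [-0.0, -0.816, -0.578], [0.015, 0.578, -0.816]]
force: [1.1, 0.1, -0.1]
gripper_width: 88.1
2.82 q [ 0.125 -0.004  1.601 -0.613  1.609  0.126] tcp [495.4   0.3 398.6] F [ 1.13  0.13 -0.09] w 88.1
[[ 1.    -0.009  0.012]
 [-0.    -0.816 -0.578]
 [ 0.015  0.578 -0.816]]
```

```bash
python3 -m jog '[{"xyz":[0,0,0],"delta_rot":[14,0,0],"fingers":1},{"xyz":[0,0,0],"delta_rot":[28,0,0],"fingers":1},{"xyz":[0,0,0],"delta_rot":[42,0,0],"fingers":1},{"xyz":[0,0,0],"delta_rot":[56,0,0],"fingers":1},{"xyz":[0,0,0],"delta_rot":[70,0,0],"fingers":1},{"xyz":[0,0,0],"delta_rot":[70,0,0],"fingers":1},{"xyz":[0,0,0],"delta_rot":[70,0,0],"fingers":1},{"xyz":[0,0,0],"delta_rot":[70,0,0],"fingers":1},{"xyz":[0,0,0],"delta_rot":[70,0,0],"fingers":1},{"xyz":[0,0,0],"delta_rot":[70,0,0],"fingers":1}]'; python3 j.py
```

```text
time: 3.65
tcp_pos: [495.2, -1.1, 389.3]
orientation: [[1.0, -0.0, 0.003], [-0.002, -0.816, 0.578], [0.002, -0.578, -0.816]]
force: [0.3, -0.3, -0.4]
gripper_width: 88.3
3.65 q [-0.577  0.007  1.608  0.53   1.851 -0.511] tcp [495.2  -1.1 389.3] F [ 0.3  -0.27 -0.4 ] w 88.3
[[ 1.    -0.     0.003]
 [-0.002 -0.816  0.578]
 [ 0.002 -0.578 -0.816]]
```

```bash
cat > kin.py <<'E'
import numpy as np
from scipy.spatial.transform import Rotation as Ro
def Rz(t): return Ro.from_euler('z',t).as_matrix()
def Ry(t): return Ro.from_euler('y',t).as_matrix()
def Rx(t): return Ro.from_euler('x',t).as_matrix()
def fk(q,P,s4=1,full=False):
    h,s,a,e,b,c,d,d2,o=P
    R=Rz(q[0]); p=R@[s,d,0]+[0,0,h]; 
    R=R@Ry(q[1]); p=p+R@[0,0,a]; el=p.copy()
    R=R@Ry(q[2]); p=p+R@[e,0,b]
    R=R@Rz(s4*q[3]); p=p+R@[0,d2,0]; w=p.copy()
    R=R@Ry(q[4]); p=p+R@[o,0,c]; R=R@Rz(q[5])@Rz(np.pi)
    return (p,R,el,w) if full else (p,R)
E
cat > fit.py <<'E'
from kin import *
from scipy.optimize import least_squares
np.set_printoptions(precision=3,suppress=True)
D=[([-.206,.181,1.607,0,1.354,-.206],[575.014,.015,238.714]),([.125,-.004,1.601,-.613,1.609,.126],[495.4,.3,398.6]),([-.577,.007,1.608,.53,1.851,-.511],[495.2,-1.1,389.3])]
P0=[400,0,450,0,400,250,110,0,0]
for s4 in(1,-1):
    print(s4,[fk(q,P0,s4)[1].round(3).tolist() for q,_ in D[1:]])
E
python3 fit.py
```

```text
1 [[[1.0, -0.009, 0.013], [0.0, -0.816, -0.578], [0.015, 0.578, -0.816]], [[1.0, -0.0, 0.003], [-0.002, -0.816, 0.578], [0.002, -0.578, -0.816]]]
-1 [[[0.991, -0.038, -0.131], [0.043, -0.825, 0.563], [-0.129, -0.563, -0.816]], [[0.849, -0.042, -0.527], [-0.194, -0.952, -0.236], [-0.492, 0.303, -0.816]]]
```

```bash
cat >> fit.py <<'E'
D2=[]
def r(P): 
    return np.concatenate([(fk(q,P)[0]-np.array(x))/1.5 for q,x in D]+[[P[1]/30,P[3]/30,P[7]/30,P[8]/30,(P[0]-400)/200,(P[2]-450)/200,(P[4]-400)/200]])
for k in range(1):
    f=least_squares(r,P0); print(f.x, f.fun, f.cost)
np.save('P.npy',f.x)
E
python3 fit.py|tail -3
```

```text
-1 [[[0.991, -0.038, -0.131], [0.043, -0.825, 0.563], [-0.129, -0.563, -0.816]], [[0.849, -0.042, -0.527], [-0.194, -0.952, -0.236], [-0.492, 0.303, -0.816]]]
[313.819   0.848 355.305   2.692 510.779 311.88  117.836  -0.126   0.034] [ 0.004  0.052  0.016 -0.145 -0.086  0.009  0.142 -0.074 -0.022  0.028
  0.09  -0.004  0.001 -0.431 -0.473  0.554] 0.39146547810578497
```

```bash
cat >> kin.py <<'E'
P=np.load('P.npy') if __import__('os').path.exists('P.npy') else None
LIM=np.array([[-2.99,2.99],[-.89,2.07],[.3,2.58],[-1.14,4.28],[0,2.63],[-3.12,3.12]])
def ik(p,R):
    h,s,a,e,b,c,d,d2,o=P
    w=np.array(p)-c*R[:,2]
    r2=w[0]**2+w[1]**2-d*d
    if r2<0: return None
    r=np.sqrt(r2); q1=np.arctan2(w[1],w[0])-np.arctan2(d,r)
    x=r-s; z=w[2]-h; B=np.hypot(b,e); L=np.hypot(x,z)
    ca=(L*L-a*a-B*B)/(2*a*B)
    if abs(ca)>1: return None
    g=np.arccos(ca); q3=g-np.arctan2(e,b); q2=np.arctan2(x,z)-np.arctan2(B*np.sin(g),a+B*np.cos(g))
    M=(Rz(q1)@Ry(q2+q3)).T@R@Rz(-np.pi)
    q5=np.arccos(np.clip(M[2,2],-1,1)); q4=np.arctan2(M[1,2],M[0,2]); q6=np.arctan2(M[2,1],-M[2,0])
    q4=(q4+1.14)%(2*np.pi)-1.14
    return np.array([q1,q2,q3,q4,q5,q6])
def ok(q): return q is not None and np.all(q>LIM[:,0]) and np.all(q<LIM[:,1])
def Rt(az,el,flip=0):
    # tool z at azimuth az, elevation el (deg, neg down); jaw x horizontal
    az,el=np.radians([az,el]); z=np.array([np.cos(az)*np.cos(el),np.sin(az)*np.cos(el),np.sin(el)])
    x=np.array([-np.sin(az),np.cos(az),0])*(-1 if flip else 1)
    return np.column_stack([x,np.cross(z,x),z])
E
python3 - <<'E'
from kin import *
np.set_printoptions(precision=2,suppress=True)
q=[-.577,.007,1.608,.53,1.851,-.511];print(ik(*fk(q,P)))
pts={'hold':[444,-229,120],'holdup':[444,-229,200],'small':[530,-54,155],'med':[558,49,165],'large':[545,-1,150],'rest_h':[536,279,180]}
for el in(-60,-40,-20,0):
  for az in range(-180,180,30):
    out=[]
    for fl in(0,1):
      st=''
      for n,g in pts.items():
        R=Rt(az,el,fl); qq=ik(np.array(g)+18.7*R[:,2],R); st+='1' if ok(qq) else '0'
      out.append(st)
    print(el,az,out)
E
```

```text
[-0.58  0.01  1.61  0.53  1.85 -0.51]
-60 -180 ['111111', '111111']
-60 -150 ['111111', '111111']
-60 -120 ['111111', '111111']
-60 -90 ['111111', '111111']
-60 -60 ['111111', '111111']
-60 -30 ['111111', '111111']
-60 0 ['111111', '111111']
-60 30 ['111111', '111111']
-60 60 ['111111', '111111']
-60 90 ['111111', '111111']
-60 120 ['111111', '111111']
-60 150 ['111111', '111111']
-40 -180 ['111111', '111111']
-40 -150 ['111111', '111111']
-40 -120 ['111111', '111111']
-40 -90 ['011111', '011111']
-40 -60 ['010111', '010111']
-40 -30 ['000001', '000001']
-40 0 ['111100', '111110']
-40 30 ['111111', '111111']
-40 60 ['111111', '111111']
-40 90 ['111111', '111111']
-40 120 ['111111', '111111']
-40 150 ['111111', '111111']
-20 -180 ['111111', '111111']
-20 -150 ['111110', '111110']
-20 -120 ['111111', '111111']
-20 -90 ['000111', '000111']
-20 -60 ['100000', '100000']
-20 -30 ['001110', '001110']
-20 0 ['000001', '000001']
-20 30 ['111111', '111111']
-20 60 ['111111', '111111']
-20 90 ['111111', '111111']
-20 120 ['111111', '111111']
-20 150 ['111111', '111111']
0 -180 ['110000', '110000']
0 -150 ['111110', '111110']
0 -120 ['001110', '001110']
0 -90 ['000000', '000000']
0 -60 ['110000', '110000']
0 -30 ['001110', '001110']
0 0 ['100101', '100101']
0 30 ['111111', '111111']
0 60 ['111111', '111111']
0 90 ['111111', '111111']
0 120 ['111111', '111111']
0 150 ['100001', '100001']
```

```bash
python3 - <<'E'
from h import *
p=shot('wrist','w1'); np.set_printoptions(precision=1,suppress=True)
for t in('rest_mid','medium_top'): 
    for q in optics.place_of(p,t)[:2]: print(t,q['p'],q['point'],atz(p,q['point'],42 if t=='rest_mid' else 54))
print(np.array(p['hand_eye']))
E
```

```text
rest_mid 0.73 [306.8, 135.2] [539.9 281.5  42. ]
medium_top 0.68 [324.0, 274.1] [557.  49.  54.]
[[   1.    -0.    -0.    -0.6]
 [   0.     1.     0.3  -72.7]
 [   0.    -0.3    1.  -145.8]
 [   0.     0.     0.     1. ]]
```

View pics/w1.png

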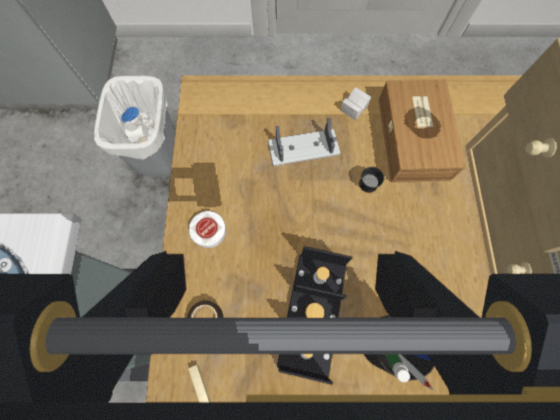

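```bash
python3 - <<'E'
import cv2
a=cv2.imread('pics/w1.png')
cv2.imwrite('pics/z4.png',cv2.resize(a[110:175,260:350],(720,520),interpolation=cv2.INTER_CUBIC))
w=cv2.imread('pics/wrist0.png')
cv2.imwrite('pics/z5.png',cv2.resize(w[85:285,190:310],(360,600),interpolation=cv2.INTER_CUBIC))
E
```

```text
(no output)
```

View pics/z4.png

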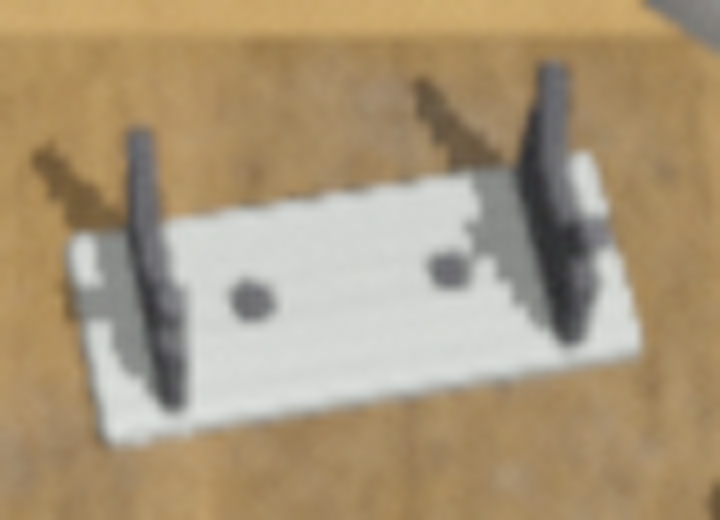

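View pics/z5.png

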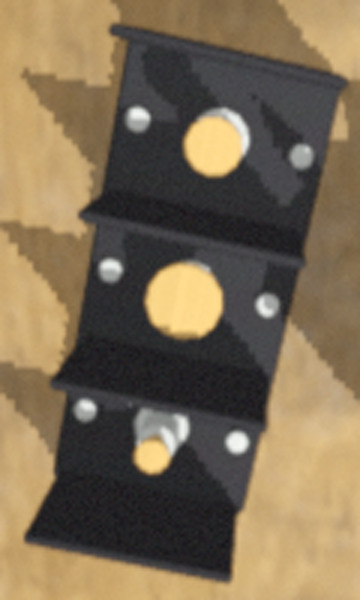

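```bash
cat > m.py <<'E'
from h import *
np.set_printoptions(precision=1,suppress=True)
def cal(H,Rt,tt,K): H=np.array(H); return (K,Rt@H[:3,:3],Rt@H[:3,3]+tt)
p=optics.read_camera('wrist'); K=np.array(p['K']);H=p['hand_eye']
from kin import Rx
w0={'cal':cal(H,np.diag([1.,-1,-1]),np.array([575.014,.015,238.714]),K)}
s=status.get_state()
w1={'cal':cal(H,np.array(s['orientation']),np.array(s['tcp_pos']),K)}
for n,px,z in(('m',(261.3,133.7),54),('l',(251.3,185.3),38),('s',(240.3,237),46)): print(n,atz(w0,px,z))
c=[atz(w1,px,8) for px in((273.75,165),(340,154.4),(333.1,129.4),(269,140))]
b=[atz(w1,px,8) for px in((291.5,147.5),(316.3,143.75))]
print(*c,'mean',np.mean(c,0),'bolts',*b,np.mean(b,0))
for d in(c[1]-c[0],c[2]-c[3],b[1]-b[0]): print(np.degrees(np.arctan2(d[1],d[0])),np.linalg.norm(d))
S=shot('scene');D=shot('side')
# side holder front top edge: zoom6 origin(235,230)
for cam,l in((D,[((278,430),44),((452,430),44),((445,337),44),((278,337),44)]),):
    q=[atz(cam,(235+u/6,230+v/6),z) for (u,v),z in l]; print('holder',*q,np.mean(q,0)); 
    for i,j in((0,1),(3,2),(0,3),(1,2)): d=q[j]-q[i];print(np.degrees(np.arctan2(d[1],d[0])),np.linalg.norm(d))
q=[atz(S,(310+u/8,120+v/8),44) for u,v in((175,350),(293,432),(396,365),(270,298))]; print('holder S',*q,np.mean(q,0))
for i,j in((0,1),(3,2),(0,3),(1,2)): d=q[j]-q[i];print(np.degrees(np.arctan2(d[1],d[0])),np.linalg.norm(d))
# probe cap top & base
print('cap side',atz(D,(235+368/6,230+50/6),174),'cap scene',atz(S,(310+337/8,120+72/8),174))
print('base side',atz(D,(235+363/6,230+375/6),44))
print('sidecam',D['cal'][2],'scene cam',S['cal'][2])
E
python3 m.py
```

```text
m [556.7  50.3  54. ]
l [544.8  -2.1  38. ]
s [532.7 -55.1  46. ]
[483.  239.6   8. ] [597.9 259.5   8. ] [588.5 309.2   8. ] [474.5 288.2   8. ] mean [536.  274.2   8. ] bolts [513.9 273.3   8. ] [557.5 280.5   8. ] [535.7 276.9   8. ]
9.840888380545605 116.6066399556354
10.433019421113471 115.90409432099644
9.436819449563169 44.20261965926922
holder [ 410.6 -245.2   44. ] [ 463.9 -269.1   44. ] [ 487.3 -218.6   44. ] [ 433.1 -194.4   44. ] [ 448.7 -231.8   44. ]
-24.07720548035141 58.40968019869084
-24.10691196455836 59.383926943290206
66.16337551323133 55.598439368801465
65.15900946001767 55.57209772113364
holder S [ 483.8 -213.2   44. ] [ 429.5 -191.    44. ] [ 408.2 -243.    44. ] [ 462.8 -257.4   44. ] [ 446.1 -226.2   44. ]
157.81284500465 58.679972949677996
165.2849977739253 56.51564480520849
-115.37784317369874 48.958734862895405
-112.26943925145584 56.232436132746116
cap side [ 448.2 -233.6  174. ] cap scene [ 445.4 -225.5  174. ]
base side [ 450.5 -227.9   44. ]
sidecam [ 126.1 -893.9  552.7] scene cam [232.9 665.9 825.3]
```

```bash
python3 - <<'E'
from h import *
from kin import *
np.set_printoptions(precision=2,suppress=True)
D=shot('side');S=shot('scene')
print('psu bottom left',atz(D,(354,318),0),'bottom right',atz(D,(440,352),0),'top left', atz(D,(357,285),80))
print('tray left',atz(D,(317,372),0),'tray top-left far',atz(D,(350,335),25))
print('psu scene bl',atz(S,(272,152),0), atz(S,(338,150),0))
def show(n,g,az,el):
    R=Rt(az,el,1); q=ik(np.array(g)+18.7*R[:,2],R); _,_,e,w=fk(q,P,full=True); print(n,az,el,ok(q),q,'tcp',np.array(g)+18.7*R[:,2],'elbow',e.round(),'wrist',w.round())
for el in(-20,-25): show('hold',[447,-229,109],66,el); show('up',[447,-229,190],66,el)
for az in(30,45): show('s',[533,-55,150],az,-25);show('m',[557,50,155],az,-25);show('l',[545,-2,140],az,-25)
E
```

```text
psu bottom left [ 549.32 -302.18    0.  ] bottom right [ 639.78 -451.72    0.  ] top left [ 550.44 -301.59   80.  ]
tray left [ 408.71 -403.16    0.  ] tray top-left far [ 495.9 -368.7   25. ]
psu scene bl [ 690.08 -227.11    0.  ] [ 505.   -334.89    0.  ]
hold 66 -20 True [-1.16  0.7   1.7   0.78  1.75 -1.04] tcp [ 454.15 -212.95  102.6 ] elbow [ 199. -164.  586.] wrist [ 335. -481.  209.]
up 66 -20 True [-1.16  0.54  1.73  0.8   1.85 -0.94] tcp [ 454.15 -212.95  183.6 ] elbow [ 180. -121.  619.] wrist [ 335. -481.  290.]
hold 66 -25 True [-1.15  0.64  1.73  0.75  1.69 -1.02] tcp [ 453.89 -213.52  101.1 ] elbow [ 194. -146.  599.] wrist [ 339. -472.  233.]
up 66 -25 True [-1.15  0.48  1.74  0.76  1.79 -0.92] tcp [ 453.89 -213.52  182.1 ] elbow [ 175. -104.  628.] wrist [ 339. -472.  314.]
s 30 -25 True [-0.89  0.03  2.42  1.39  1.14 -0.81] tcp [547.68 -46.53 142.1 ] elbow [100.  64. 669.] wrist [ 303. -188.  274.]
m 30 -25 True [-0.61 -0.04  2.48  1.6   0.96 -0.77] tcp [571.68  58.47 147.1 ] elbow [ 56. 105. 669.] wrist [327. -83. 279.]
l 30 -25 True [-0.76  0.03  2.45  1.51  1.05 -0.83] tcp [559.68   6.47 132.1 ] elbow [ 88.  79. 669.] wrist [ 315. -135.  264.]
s 45 -25 True [-0.9   0.2   2.22  1.2   1.31 -0.83] tcp [544.98 -43.02 142.1 ] elbow [138.  17. 662.] wrist [ 345. -243.  274.]
m 45 -25 True [-0.66  0.12  2.31  1.36  1.17 -0.79] tcp [568.98  61.98 147.1 ] elbow [107.  66. 667.] wrist [ 369. -138.  279.]
l 45 -25 True [-0.78  0.19  2.27  1.29  1.24 -0.84] tcp [556.98   9.98 132.1 ] elbow [131.  36. 663.] wrist [ 357. -190.  264.]
```

```bash
cat > rv.py <<'E'
from kin import *
from h import status
def delta(Rto,pto,Rfrom,pfrom):
    return (np.array(pto)-pfrom)/10, np.degrees(Ro.from_matrix(Rto@Rfrom.T).as_rotvec())
np.set_printoptions(precision=2,suppress=True)
E
python3 - <<'E'
from rv import *
R0=Rx(np.radians(35))@np.diag([1.,-1,-1]); p0=np.array([495,0,388.7])
R=Rt(66,-25,1); d,r=delta(R,[417,-296.3,250],R0,p0); print(d,r,np.linalg.norm(r))
for f in np.linspace(0,1,6):
    q=ik(p0+f*d*10,Ro.from_rotvec(np.radians(r*f)).as_matrix()@R0); print(q,ok(q))
E
```

```text
[ -7.8  -29.63 -13.87] [ 29.56  -6.28 -23.45] 38.24580861688944
[-0.57  0.01  1.61  0.53  1.85 -0.51] True
[-0.75  0.02  1.68  0.58  1.86 -0.62] True
[-0.9   0.09  1.72  0.62  1.88 -0.72] True
[-1.04  0.2   1.7   0.65  1.91 -0.8 ] True
[-1.16  0.34  1.65  0.68  1.94 -0.85] True
[-1.26  0.5   1.56  0.72  1.98 -0.88] True
```

```bash
python3 -m jog '[{"xyz":[-0.8,-3,-1.4],"delta_rot":[3,-0.6,-2.3],"fingers":1},{"xyz":[-1.6,-6,-2.8],"delta_rot":[6,-1.2,-4.7],"fingers":1},{"xyz":[-2.4,-9,-4.2],"delta_rot":[9,-1.9,-7],"fingers":1},{"xyz":[-3.2,-12,-5.6],"delta_rot":[12,-2.5,-9.4],"fingers":1},{"xyz":[-4,-15,-7],"delta_rot":[15,-3.1,-11.7],"fingers":1},{"xyz":[-4.8,-18,-8.4],"delta_rot":[18,-3.8,-14],"fingers":1},{"xyz":[-5.6,-21,-9.8],"delta_rot":[21,-4.4,-16.4],"fingers":1},{"xyz":[-6.4,-24,-11.2],"delta_rot":[24,-5,-18.7],"fingers":1},{"xyz":[-7.2,-27,-12.5],"delta_rot":[27,-5.6,-21],"fingers":1},{"xyz":[-7.8,-29.6,-13.9],"delta_rot":[29.6,-6.3,-23.4],"fingers":1}]' >/dev/null; python3 -m jog '[{"xyz":[0,0,0],"delta_rot":[0,0,0],"fingers":1},{"xyz":[0,0,0],"delta_rot":[0,0,0],"fingers":1}]'; python3 j.py; python3 - <<'E'
from h import *
p=shot('wrist','w2')
s=status.get_state();p2=shot('side','s2')
E
```

```text
time: 5.05
tcp_pos: [416.8, -296.4, 248.5]
orientation: [[0.914, -0.173, 0.368], [-0.407, -0.384, 0.829], [-0.002, -0.907, -0.421]]
force: [0.2, -0.2, 1.0]
gripper_width: 88.2
5.05 q [-1.26   0.495  1.57   0.718  1.978 -0.876] tcp [ 416.8 -296.4  248.5] F [ 0.19 -0.24  0.97] w 88.2
[[ 0.914 -0.173  0.368]
 [-0.407 -0.384  0.829]
 [-0.002 -0.907 -0.421]]
```

View pics/w2.png

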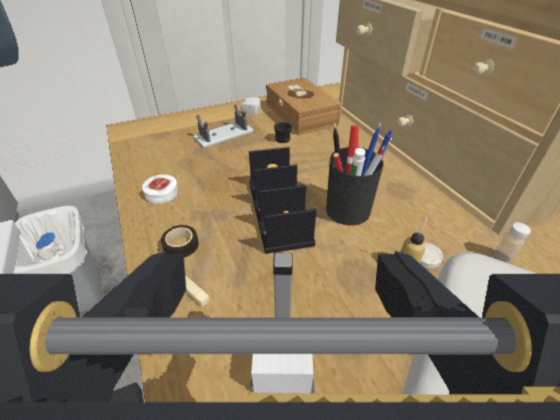

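View pics/s2.png

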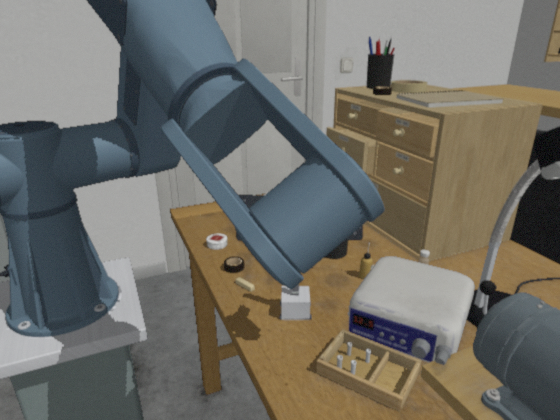

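```bash
python3 - <<'E'
import cv2
a=cv2.imread('pics/w2.png')
cv2.imwrite('pics/z6.png',cv2.resize(a[245:400,240:325],(440,800),interpolation=cv2.INTER_CUBIC)[:600])
E
```

```text
(no output)
```

View pics/z6.png

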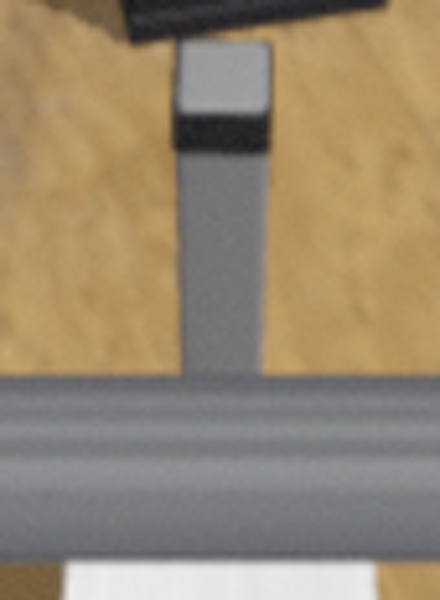

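```bash
python3 - <<'E'
from h import *
from kin import *
np.set_printoptions(precision=1,suppress=True)
p=shot('wrist'); s=status.get_state()
R=Rt(66,-25,1);H=np.array(p['hand_eye']);p['cal']=(np.array(p['K']),R@H[:3,:3],R@H[:3,3]+[416.8,-296.4,248.9])
for u in(274,283,292): print(atz(p,(u,260),174))
print('proj guess', proj(p,[447,-229,174]),proj(p,[447,-229,44]),proj(p,[447,-229,154]))
for q in optics.place_of(p,'small_top')[:1]+optics.place_of(p,'probe_center')[:1]: print(q)
E
```

```text
[ 440.8 -228.9  174. ]
[ 447.  -231.7  174. ]
[ 453.2 -234.5  174. ]
proj guess [281.6 257.5] [281.4 342.7] [281.5 274. ]
{'point': [285.0, 140.3], 'p': 0.34}
{'point': [281.0, 305.7], 'p': 0.92}
```

```bash
python3 -m jog '[{"xyz":[0,-0.2,-3.5],"delta_rot":[0,0,0],"fingers":1},{"xyz":[0,-0.2,-7],"delta_rot":[0,0,0],"fingers":1},{"xyz":[0,-0.2,-10.6],"delta_rot":[0,0,0],"fingers":1},{"xyz":[0.6,1.2,-11.3],"delta_rot":[0,0,0],"fingers":1},{"xyz":[1.4,2.9,-12.2],"delta_rot":[0,0,0],"fingers":1},{"xyz":[2.1,4.5,-13],"delta_rot":[0,0,0],"fingers":1},{"xyz":[2.8,6.1,-13.8],"delta_rot":[0,0,0],"fingers":1},{"xyz":[3.3,7.1,-14.4],"delta_rot":[0,0,0],"fingers":1},{"xyz":[3.7,8.1,-14.9],"delta_rot":[0,0,0],"fingers":1},{"xyz":[3.7,8.1,-14.9],"delta_rot":[0,0,0],"fingers":1}]'; python3 j.py; python3 - <<'E'
from h import *
p=shot('wrist','w3')
E
```

```text
time: 6.13
tcp_pos: [454.4, -212.6, 100.6]
orientation: [[0.915, -0.17, 0.366], [-0.404, -0.385, 0.83], [-0.0, -0.907, -0.421]]
force: [-0.7, 0.9, -0.1]
gripper_width: 88.5
6.13 q [-1.149  0.663  1.702  0.746  1.696 -1.018] tcp [ 454.4 -212.6  100.6] F [-0.71  0.9  -0.06] w 88.5
[[ 0.915 -0.17   0.366]
 [-0.404 -0.385  0.83 ]
 [-0.    -0.907 -0.421]]
```

View pics/w3.png

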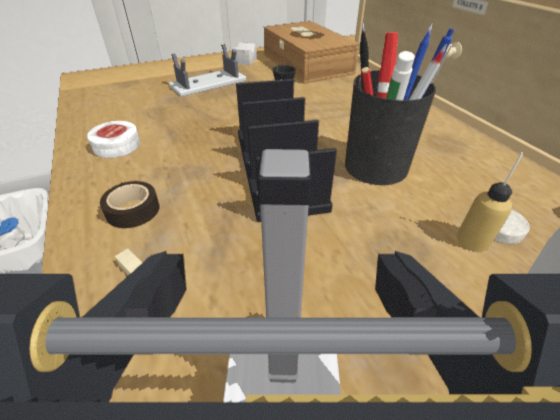

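```bash
python3 - <<'E'
from h import *
p=shot('wrist')
for y in(-232,-229,-226): print(proj(p,[447.5,y,174]))
print(atz(p,(285.5,163),174), atz(p,(283.5,378),44))
E
python3 -m jog '[{"xyz":[0,0,0],"delta_rot":[0,0,0],"fingers":0},{"xyz":[0,0,0],"delta_rot":[0,0,0],"fingers":0},{"xyz":[0,0,0],"delta_rot":[0,0,0],"fingers":0},{"xyz":[0,0,0],"delta_rot":[0,0,0],"fingers":0},{"xyz":[0,0,0],"delta_rot":[0,0,0],"fingers":0},{"xyz":[0,0,0],"delta_rot":[0,0,0],"fingers":0},{"xyz":[0,0,0],"delta_rot":[0,0,0],"fingers":0},{"xyz":[0,0,0],"delta_rot":[0,0,0],"fingers":0}]';python3 j.py
```

```text
[286.99767894 161.72739701]
[282.6185172 156.4207816]
[278.41681615 151.32921093]
[ 446.84946522 -232.41206671  174.        ] [ 445.50472377 -235.78264337   44.        ]
time: 6.9
tcp_pos: [454.0, -215.0, 100.7]
orientation: [[0.914, -0.171, 0.368], [-0.406, -0.386, 0.828], [0.0, -0.907, -0.422]]
force: [0.3, -0.0, 0.5]
gripper_width: 37.1
6.9 q [-1.152  0.664  1.7    0.746  1.697 -1.018] tcp [ 454.  -215.   100.7] F [ 0.28 -0.03  0.49] w 37.1
[[ 0.914 -0.171  0.368]
 [-0.406 -0.386  0.828]
 [ 0.    -0.907 -0.422]]
```

```bash
python3 -m jog '[{"xyz":[0,0,0],"delta_rot":[0,0,0],"fingers":0},{"xyz":[0,0,0],"delta_rot":[0,0,0],"fingers":0},{"xyz":[0,0,0],"delta_rot":[0,0,0],"fingers":0},{"xyz":[0,0,0],"delta_rot":[0,0,0],"fingers":0},{"xyz":[0,0,0],"delta_rot":[0,0,0],"fingers":0},{"xyz":[0,0,0],"delta_rot":[0,0,0],"fingers":0}]';python3 j.py
```

```text
time: 7.4
tcp_pos: [454.0, -214.9, 100.7]
orientation: [[0.914, -0.171, 0.368], [-0.406, -0.386, 0.829], [0.0, -0.907, -0.422]]
force: [0.5, 0.1, 0.3]
gripper_width: 13.5
7.4 q [-1.152  0.664  1.7    0.746  1.697 -1.018] tcp [ 454.  -214.9  100.7] F [0.51 0.14 0.25] w 13.5
[[ 0.914 -0.171  0.368]
 [-0.406 -0.386  0.829]
 [ 0.    -0.907 -0.422]]
```

```bash
python3 -m jog '[{"xyz":[0,0,1],"delta_rot":[0,0,0],"fingers":0},{"xyz":[0,0,2.5],"delta_rot":[0,0,0],"fingers":0},{"xyz":[0,0,4],"delta_rot":[0,0,0],"fingers":0},{"xyz":[0,0,5.5],"delta_rot":[0,0,0],"fingers":0},{"xyz":[0,0,7.5],"delta_rot":[0,0,0],"fingers":0},{"xyz":[0,0,9.5],"delta_rot":[0,0,0],"fingers":0},{"xyz":[0,0,11],"delta_rot":[0,0,0],"fingers":0},{"xyz":[0,0,12],"delta_rot":[0,0,0],"fingers":0},{"xyz":[0,0,12],"delta_rot":[0,0,0],"fingers":0},{"xyz":[0,0,12],"delta_rot":[0,0,0],"fingers":0}]';python3 j.py; python3 - <<'E'
from h import *
for n in('scene','side','wrist'):
    p=shot(n,n+'4')
    for t in('probe_tip','probe_center'):print(n,t,optics.place_of(p,t)[:2])
E
```

```text
time: 8.23
tcp_pos: [454.0, -215.0, 220.8]
orientation: [[0.914, -0.171, 0.368], [-0.406, -0.387, 0.828], [0.001, -0.906, -0.423]]
force: [-0.7, 0.3, -1.3]
gripper_width: 13.5
8.23 q [-1.152  0.446  1.712  0.774  1.845 -0.874] tcp [ 454.  -215.   220.8] F [-0.71  0.3  -1.32] w 13.5
[[ 0.914 -0.171  0.368]
 [-0.406 -0.387  0.828]
 [ 0.001 -0.906 -0.423]]
scene probe_tip []
scene probe_center [{'point': [357.8, 111.1], 'p': 0.75}]
side probe_tip [{'point': [292.6, 250.9], 'p': 0.4}]
side probe_center [{'point': [334.2, 251.7], 'p': 0.6}]
wrist probe_tip []
wrist probe_center [{'point': [278.8, 291.3], 'p': 0.88}]
```

View pics/scene4.png

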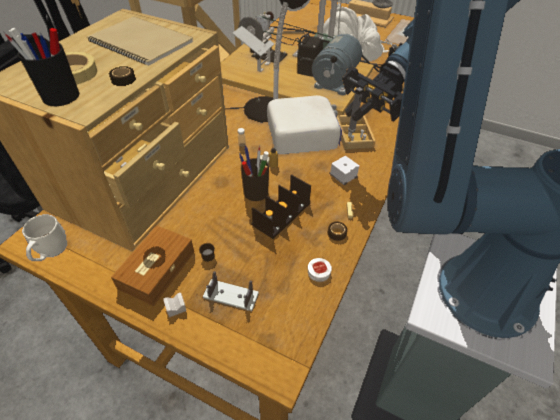

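View pics/side4.png

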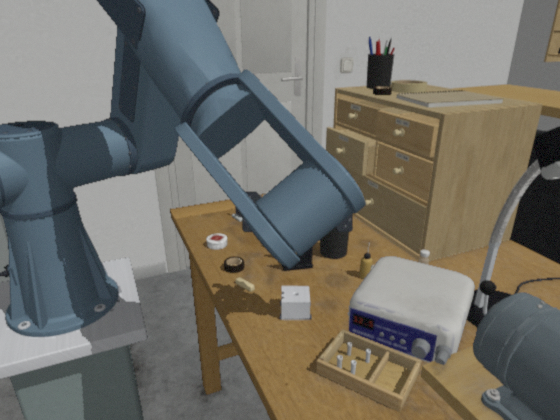

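View pics/wrist4.png

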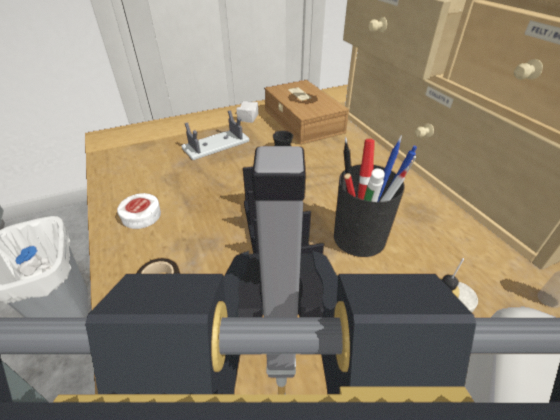

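```bash
python3 - <<'E'
import cv2
a=cv2.imread('pics/scene4.png')
cv2.imwrite('pics/z7.png',cv2.resize(a[70:190,320:400],(400,600),interpolation=cv2.INTER_CUBIC))
a=cv2.imread('pics/side4.png')
cv2.imwrite('pics/z8.png',cv2.resize(a[230:330,250:350],(600,600),interpolation=cv2.INTER_CUBIC))
a=cv2.imread('pics/wrist4.png')
cv2.imwrite('pics/z9.png',cv2.resize(a[140:400,210:350],(323,600),interpolation=cv2.INTER_CUBIC))
E
```

```text
(no output)
```

View pics/z7.png

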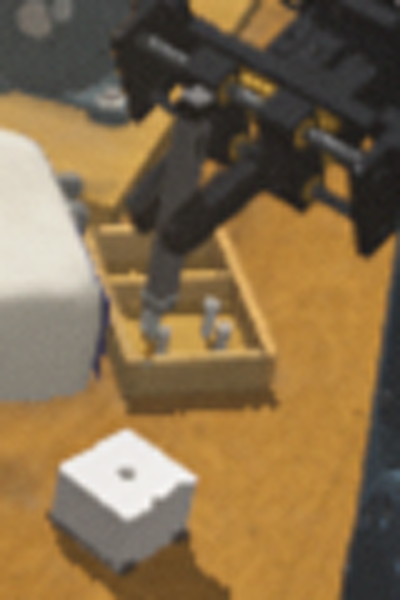

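View pics/z9.png

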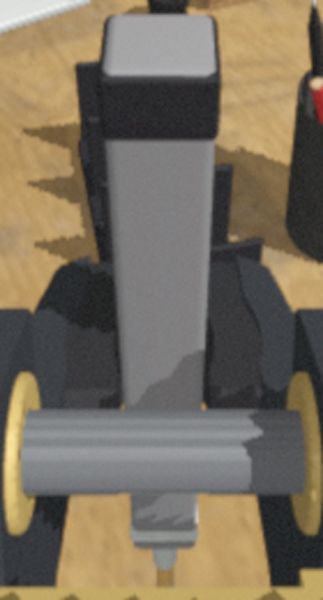

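View pics/z8.png

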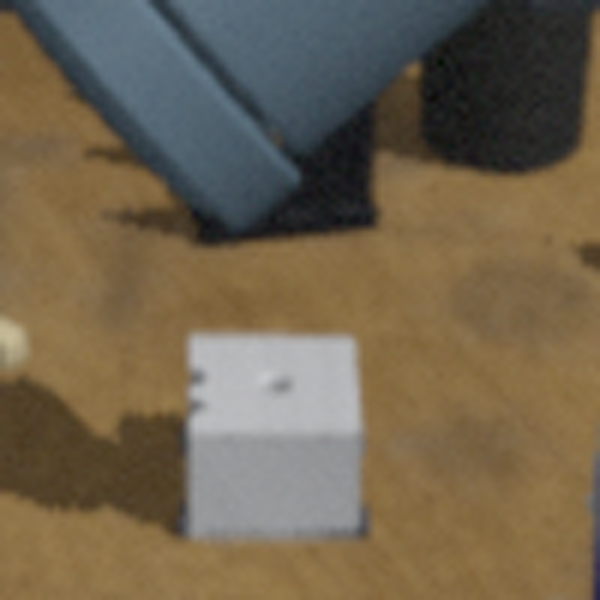

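```bash
python3 - <<'E'
from h import *
from kin import *
np.set_printoptions(precision=1,suppress=True)
S=shot('scene');D=shot('side');W=shot('wrist')
R=Rt(66,-25,1);H=np.array(W['hand_eye']);W['cal']=(np.array(W['K']),R@H[:3,:3],R@H[:3,3]+[454,-215,220.7])
print('bore',atz(S,(345.4,164.6),44),atz(D,(295.8,293.7),44),tri([(S,(345.4,164.6)),(D,(295.8,293.7))]))
for xy in([447,-230],[447,-233]):
    print(xy,'cap',proj(W,[*xy,294]),'sty z150',proj(W,[*xy,155]),'shoulder',proj(W,[*xy,164]))
print(atz(W,(279.4,159.5),294), atz(W,(281.4,381),158))
# scene: stylus shoulder and tip
for z in(294,164,124): print('scene',proj(S,[447,-231.5,z]),'zoomed',(proj(S,[447,-231.5,z])-[320,70])*5)
print(status.get_state()['moment'])
E
```

```text
bore [ 446.8 -228.1   44. ] [ 449.2 -232.1   44. ] [ 448.6 -230.6   42.5]
[447, -230] cap [281.9 155.8] sty z150 [281.4 371.8] shoulder [281.4 364.3]
[447, -233] cap [286.3 161.1] sty z150 [283.6 376.9] shoulder [283.7 369.5]
[ 445.6 -231.5  294. ] [ 444.5 -235.6  158. ]
scene [359.5  88. ] zoomed [197.6  90. ]
scene [351.8 130.7] zoomed [158.9 303.4]
scene [349.7 142.3] zoomed [148.3 361.7]
[-0.5  0.3  0. ]
```

```bash
python3 -m jog '[{"xyz":[0.6,1.1,0],"delta_rot":[0,0,-2],"fingers":0},{"xyz":[1.8,3.2,0],"delta_rot":[0,0,-6],"fingers":0},{"xyz":[3,5.4,0],"delta_rot":[0,0,-10],"fingers":0},{"xyz":[4.2,7.6,0],"delta_rot":[0,0,-14],"fingers":0},{"xyz":[5.4,9.8,0],"delta_rot":[0,0,-18],"fingers":0},{"xyz":[6.6,12,0],"delta_rot":[0,0,-22],"fingers":0},{"xyz":[7.8,14.2,0],"delta_rot":[0,0,-26],"fingers":0},{"xyz":[9,16.4,0],"delta_rot":[0,0,-30],"fingers":0},{"xyz":[9.4,17.1,-1],"delta_rot":[0,0,-31],"fingers":0},{"xyz":[9.4,17.1,-2],"delta_rot":[0,0,-31],"fingers":0}]' >/dev/null;python3 -m jog '[{"xyz":[0,0,-1],"delta_rot":[0,0,0],"fingers":0},{"xyz":[0,0,-2],"delta_rot":[0,0,0],"fingers":0},{"xyz":[0,0,-2],"delta_rot":[0,0,0],"fingers":0},{"xyz":[0,0,-2],"delta_rot":[0,0,0],"fingers":0}]'; python3 j.py; python3 - <<'E'
from h import *
for n in('scene','side','wrist'): p=shot(n,n+'5')
a=cv2.imread('pics/scene5.png');cv2.imwrite('pics/z10.png',cv2.resize(a[120:240,220:330],(550,600),interpolation=cv2.INTER_CUBIC))
E
```

```text
time: 10.0
tcp_pos: [547.9, -43.8, 180.6]
orientation: [[0.574, -0.346, 0.742], [-0.819, -0.241, 0.521], [-0.001, -0.907, -0.422]]
force: [-1.0, -0.8, -0.4]
gripper_width: 13.5
10.0 q [-0.894  0.16   2.229  1.306  1.215 -0.755] tcp [547.9 -43.8 180.6] F [-0.99 -0.85 -0.42] w 13.5
[[ 0.574 -0.346  0.742]
 [-0.819 -0.241  0.521]
 [-0.001 -0.907 -0.422]]
```

View pics/z10.png

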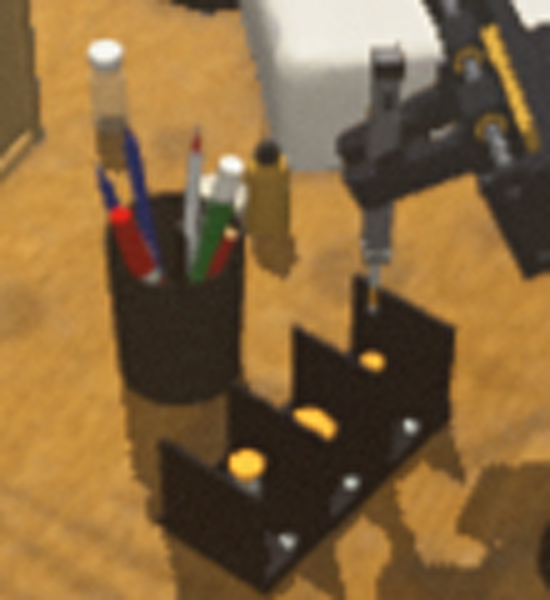

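View pics/wrist5.png

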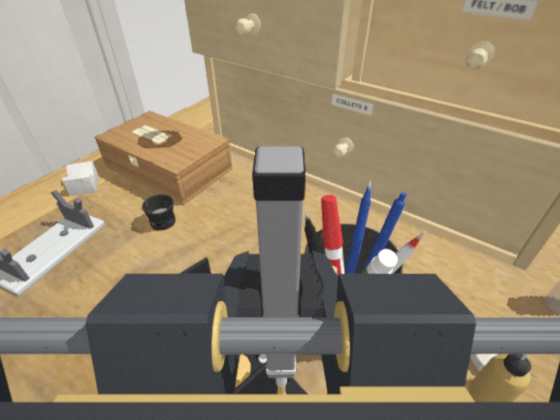

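View pics/side5.png

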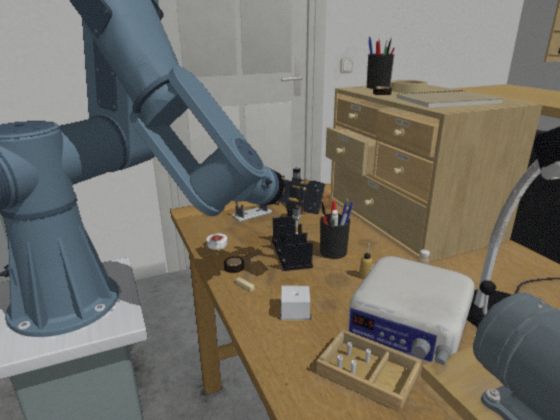

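```bash
python3 - <<'E'
from h import *
np.set_printoptions(precision=1,suppress=True)
S=shot('scene');D=shot('side')
print('tip end z84',atz(S,(294.4,181.9),84),'head s',atz(S,(294.4,192.2),46))
for z in(80,84,88): print(z,(proj(S,[532.6,-54.5,z])-[220,120])*5)
print('s',(proj(S,[532.7,-55.1,46])-[220,120])*5,'l',(proj(S,[544.8,-2.1,38])-[220,120])*5,'m',(proj(S,[556.7,50.3,54])-[220,120])*5)
print('m',atz(S,(220+246/5,120+464/5),54))
print('side tip',(proj(D,[532.6,-54.5,84])-[270,180])*10)
a=cv2.imread('pics/side5.png');cv2.imwrite('pics/z11.png',cv2.resize(a[205:275,265:325],(480,560),interpolation=cv2.INTER_CUBIC))
print('side tip',(proj(D,[532.6,-54.5,84])-[265,205])*8)
E
```

```text
tip end z84 [533.4 -53.   84. ] head s [531.5 -52.7  46. ]
80 [374.2 313.6]
84 [374.5 308.2]
88 [374.9 302.8]
s [371.8 357.6] l [309.3 422.7] m [244.7 459.5]
m [554.6  52.8  54. ]
side tip [253.1 539.5]
side tip [242.5 231.6]
```

View pics/z11.png

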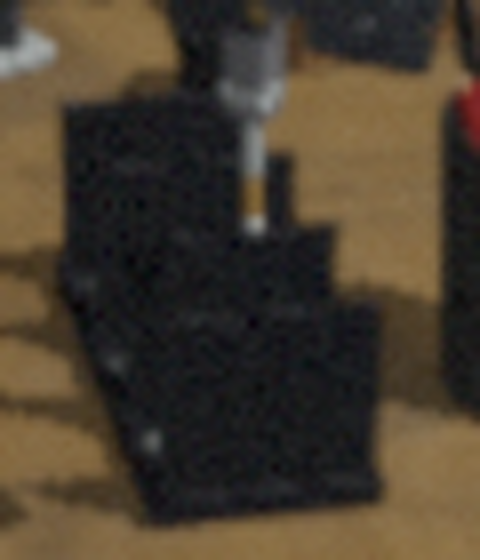

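```bash
python3 -m jog '[{"xyz":[-0.1,0,-1],"delta_rot":[0,0,0],"fingers":0},{"xyz":[-0.1,0,-2],"delta_rot":[0,0,0],"fingers":0},{"xyz":[-0.1,0,-3],"delta_rot":[0,0,0],"fingers":0},{"xyz":[-0.1,0,-3.3],"delta_rot":[0,0,0],"fingers":0},{"xyz":[-0.1,0,-3.3],"delta_rot":[0,0,0],"fingers":0},{"xyz":[-0.1,0,-3.3],"delta_rot":[0,0,0],"fingers":0}]'; python3 - <<'E'
from h import *
f=[]
for i in range(2):
    p=shot('scene','sc6'); f.append(status.get_state()['force'])
print(np.array(f).round(2))
a=cv2.imread('pics/sc6.png');cv2.imwrite('pics/z12.png',cv2.resize(a[160:220,260:320],(600,600),interpolation=cv2.INTER_CUBIC))
E
```

```text
time: 10.75
tcp_pos: [547.2, -44.1, 148.1]
orientation: [[0.574, -0.345, 0.743], [-0.819, -0.242, 0.52], [0.0, -0.907, -0.422]]
force: [0.0, -0.4, -1.4]
gripper_width: 13.3
[[-0.71 -1.37 -1.32]
 [ 0.35 -0.79 -1.02]]
```

View pics/z12.png

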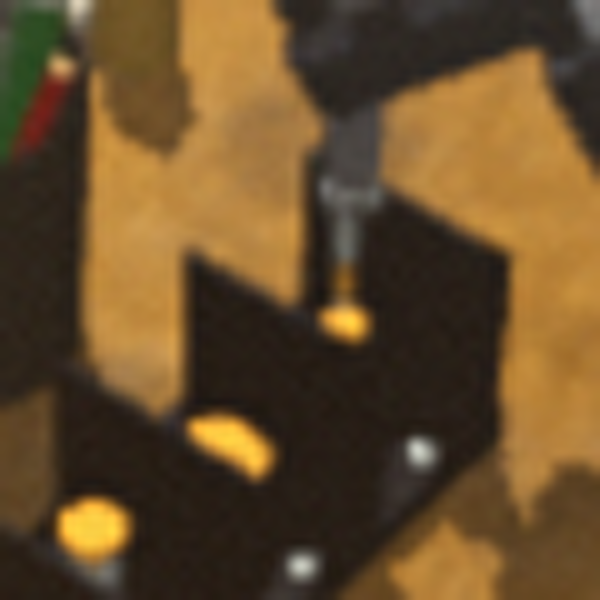

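```bash
python3 -m jog '[{"xyz":[0,0,-0.2],"delta_rot":[0,0,0],"fingers":0},{"xyz":[0,0,-0.4],"delta_rot":[0,0,0],"fingers":0},{"xyz":[0,0,-0.55],"delta_rot":[0,0,0],"fingers":0},{"xyz":[0,0,-0.7],"delta_rot":[0,0,0],"fingers":0},{"xyz":[0,0,-0.8],"delta_rot":[0,0,0],"fingers":0},{"xyz":[0,0,-0.9],"delta_rot":[0,0,0],"fingers":0},{"xyz":[0,0,-0.9],"delta_rot":[0,0,0],"fingers":0}]'; python3 - <<'E'
from h import *
f=[]
for i in range(3):
    p=shot('scene','sc7'); s=status.get_state();f.append([*s['force'],*s['moment'],s['tcp_pos'][2]])
print(np.array(f).round(2))
a=cv2.imread('pics/sc7.png');cv2.imwrite('pics/z13.png',cv2.resize(a[160:220,260:320],(600,600),interpolation=cv2.INTER_CUBIC))
E
```

```text
time: 11.43
tcp_pos: [547.1, -44.0, 138.7]
orientation: [[0.574, -0.345, 0.743], [-0.819, -0.242, 0.52], [0.0, -0.907, -0.422]]
force: [1.3, -0.2, 0.5]
gripper_width: 13.5
[[ 2.4000e-01 -5.7000e-01  1.3200e+00 -1.9000e-01  2.5000e-01 -0.0000e+00
   1.3880e+02]
 [ 4.4000e-01 -5.4000e-01  1.0900e+00 -1.8000e-01  3.0000e-01 -5.0000e-02
   1.3882e+02]
 [-5.3000e-01  1.3000e-01  9.0000e-01 -1.4000e-01  3.1000e-01  5.0000e-02
   1.3884e+02]]
```

View pics/z13.png

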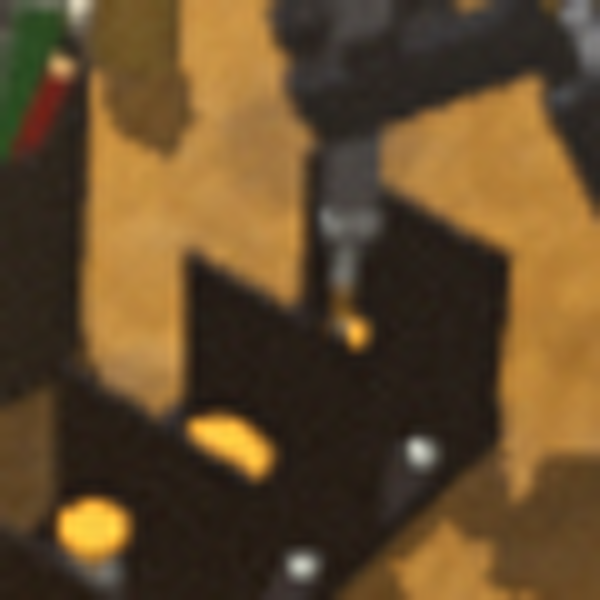

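```bash
python3 -m jog '[{"xyz":[0,0,0],"delta_rot":[0,0,0],"fingers":0},{"xyz":[0,0,0],"delta_rot":[0,0,0],"fingers":0},{"xyz":[0,0,0],"delta_rot":[0,0,0],"fingers":0},{"xyz":[0,0,0],"delta_rot":[0,0,0],"fingers":0},{"xyz":[0,0,0.5],"delta_rot":[0,0,0],"fingers":0},{"xyz":[0,0,1.5],"delta_rot":[0,0,0],"fingers":0},{"xyz":[0,0,3],"delta_rot":[0,0,0],"fingers":0},{"xyz":[0,0,5],"delta_rot":[0,0,0],"fingers":0},{"xyz":[0,0,5],"delta_rot":[0,0,0],"fingers":0}]'; python3 - <<'E'
from h import *
p=shot('scene','sc8'); p=shot('wrist','w8')
a=cv2.imread('pics/sc8.png');cv2.imwrite('pics/z14.png',cv2.resize(a[150:220,250:320],(600,600),interpolation=cv2.INTER_CUBIC))
E
```

```text
time: 12.33
tcp_pos: [547.8, -44.7, 191.4]
orientation: [[0.574, -0.342, 0.744], [-0.819, -0.245, 0.519], [0.004, -0.907, -0.421]]
force: [1.9, -0.7, -1.7]
gripper_width: 13.5
```

View pics/z14.png

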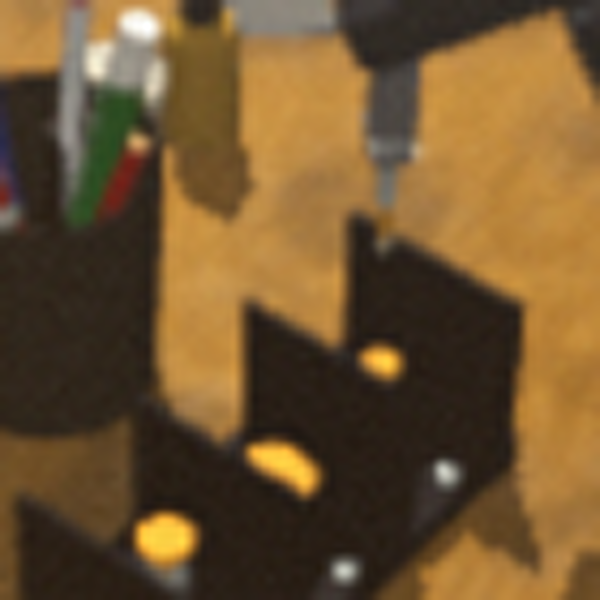

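```bash
python3 -m jog '[{"xyz":[0.4,1.5,0],"delta_rot":[0,0,0],"fingers":0},{"xyz":[0.9,4,0],"delta_rot":[0,0,0],"fingers":0},{"xyz":[1.5,6.5,0],"delta_rot":[0,0,0],"fingers":0},{"xyz":[2.1,9,0],"delta_rot":[0,0,0],"fingers":0},{"xyz":[2.4,10.5,-0.5],"delta_rot":[0,0,0],"fingers":0},{"xyz":[2.4,10.5,-1.5],"delta_rot":[0,0,0],"fingers":0},{"xyz":[2.4,10.5,-2.5],"delta_rot":[0,0,0],"fingers":0},{"xyz":[2.4,10.5,-3.2],"delta_rot":[0,0,0],"fingers":0},{"xyz":[2.4,10.5,-3.2],"delta_rot":[0,0,0],"fingers":0},{"xyz":[2.4,10.5,-3.2],"delta_rot":[0,0,0],"fingers":0}]'; python3 - <<'E'
from h import *
f=[]
for i in range(2):
    p=shot('scene','sc9'); s=status.get_state();f.append([*s['force'],s['tcp_pos'][2]])
print(np.array(f).round(2))
a=cv2.imread('pics/sc9.png');cv2.imwrite('pics/z15.png',cv2.resize(a[150:230,230:310],(600,600),interpolation=cv2.INTER_CUBIC))
E
```

```text
time: 13.27
tcp_pos: [570.6, 61.1, 155.7]
orientation: [[0.574, -0.347, 0.742], [-0.819, -0.241, 0.521], [-0.002, -0.906, -0.423]]
force: [0.2, -0.3, -1.4]
gripper_width: 13.7
[[-8.0000e-02  2.1000e-01 -1.0500e+00  1.5629e+02]
 [ 4.5000e-01 -5.0000e-02 -5.1000e-01  1.5670e+02]]
```

View pics/z15.png

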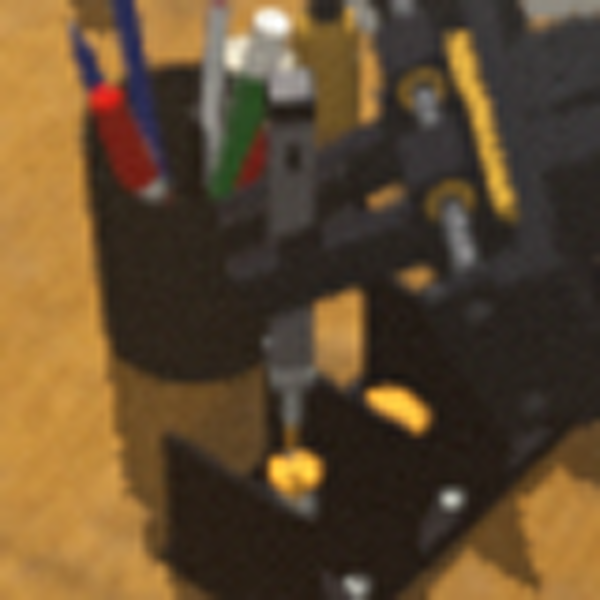

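```bash
python3 -m jog '[{"xyz":[0,0,-0.3],"delta_rot":[0,0,0],"fingers":0},{"xyz":[0,0,-0.5],"delta_rot":[0,0,0],"fingers":0},{"xyz":[0,0,-0.7],"delta_rot":[0,0,0],"fingers":0},{"xyz":[0,0,-0.85],"delta_rot":[0,0,0],"fingers":0},{"xyz":[0,0,-1],"delta_rot":[0,0,0],"fingers":0},{"xyz":[0,0,-1],"delta_rot":[0,0,0],"fingers":0},{"xyz":[0,0,-1],"delta_rot":[0,0,0],"fingers":0}]'; python3 - <<'E'
from h import *
f=[]
for i in range(3):
    p=shot('scene','sc10'); s=status.get_state();f.append([*s['force'],s['tcp_pos'][2]])
print(np.array(f).round(2))
a=cv2.imread('pics/sc10.png');cv2.imwrite('pics/z16.png',cv2.resize(a[150:230,230:310],(600,600),interpolation=cv2.INTER_CUBIC))
E
```

```text
time: 13.95
tcp_pos: [571.2, 60.9, 146.9]
orientation: [[0.574, -0.345, 0.743], [-0.819, -0.242, 0.52], [0.0, -0.907, -0.422]]
force: [-0.2, -0.2, 0.2]
gripper_width: 13.3
[[  0.24   0.54   0.49 146.93]
 [ -0.28   0.39   0.63 146.93]
 [ -0.69  -0.8    0.78 146.92]]
```

View pics/z16.png

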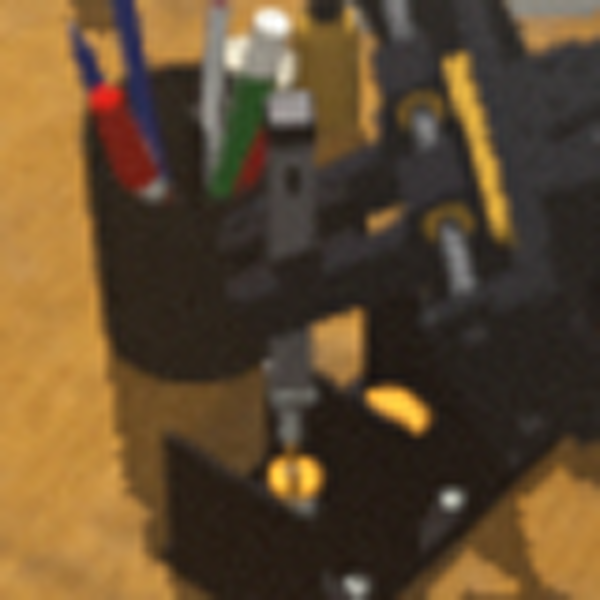

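```bash
python3 -m jog '[{"xyz":[0,0,-0.1],"delta_rot":[0,0,0],"fingers":0},{"xyz":[0,0,-0.1],"delta_rot":[0,0,0],"fingers":0},{"xyz":[0,0,-0.1],"delta_rot":[0,0,0],"fingers":0},{"xyz":[0,0,-0.1],"delta_rot":[0,0,0],"fingers":0},{"xyz":[0,0,-0.1],"delta_rot":[0,0,0],"fingers":0},{"xyz":[0,0,0.5],"delta_rot":[0,0,0],"fingers":0},{"xyz":[0,0,1.5],"delta_rot":[0,0,0],"fingers":0},{"xyz":[0,0,3],"delta_rot":[0,0,0],"fingers":0},{"xyz":[0,0,4.2],"delta_rot":[0,0,0],"fingers":0},{"xyz":[0,0,4.2],"delta_rot":[0,0,0],"fingers":0}]'; python3 -m jog '[{"xyz":[-0.3,-1.3,0],"delta_rot":[0,0,0],"fingers":0},{"xyz":[-0.8,-3.3,0],"delta_rot":[0,0,0],"fingers":0},{"xyz":[-1.2,-5.2,0],"delta_rot":[0,0,0],"fingers":0},{"xyz":[-1.2,-5.2,-1],"delta_rot":[0,0,0],"fingers":0},{"xyz":[-1.2,-5.2,-2.5],"delta_rot":[0,0,0],"fingers":0},{"xyz":[-1.2,-5.2,-4],"delta_rot":[0,0,0],"fingers":0},{"xyz":[-1.2,-5.2,-4.8],"delta_rot":[0,0,0],"fingers":0},{"xyz":[-1.2,-5.2,-4.8],"delta_rot":[0,0,0],"fingers":0},{"xyz":[-1.2,-5.2,-4.8],"delta_rot":[0,0,0],"fingers":0}]'; python3 - <<'E'
from h import *
f=[]
for i in range(2):
    p=shot('scene','sc11'); s=status.get_state();f.append([*s['force'],s['tcp_pos'][2]])
print(np.array(f).round(2))
a=cv2.imread('pics/sc11.png');cv2.imwrite('pics/z17.png',cv2.resize(a[150:230,240:320],(600,600),interpolation=cv2.INTER_CUBIC))
E
```

```text
time: 14.93
tcp_pos: [571.5, 60.8, 190.7]
orientation: [[0.574, -0.343, 0.743], [-0.819, -0.244, 0.52], [0.003, -0.907, -0.421]]
force: [0.2, -0.3, -2.0]
gripper_width: 13.3
time: 15.68
tcp_pos: [558.6, 9.4, 139.9]
orientation: [[0.574, -0.347, 0.742], [-0.819, -0.241, 0.521], [-0.002, -0.906, -0.422]]
force: [0.2, 0.2, -1.1]
gripper_width: 13.1
[[-3.9000e-01  5.4000e-01 -1.3700e+00  1.4056e+02]
 [ 4.1000e-01  4.4000e-01  7.0000e-02  1.4092e+02]]
```

View pics/z17.png

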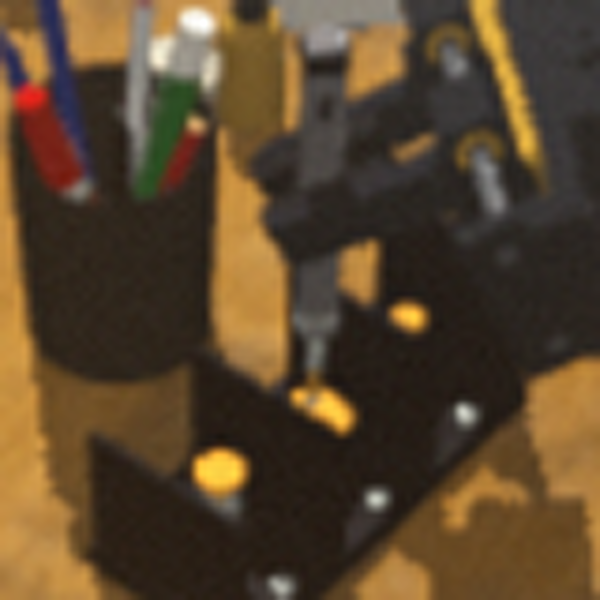

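```bash
python3 -m jog '[{"xyz":[0,0,-0.3],"delta_rot":[0,0,0],"fingers":0},{"xyz":[0,0,-0.5],"delta_rot":[0,0,0],"fingers":0},{"xyz":[0,0,-0.7],"delta_rot":[0,0,0],"fingers":0},{"xyz":[0,0,-0.9],"delta_rot":[0,0,0],"fingers":0},{"xyz":[0,0,-1.05],"delta_rot":[0,0,0],"fingers":0},{"xyz":[0,0,-1.05],"delta_rot":[0,0,0],"fingers":0},{"xyz":[0,0,-1.05],"delta_rot":[0,0,0],"fingers":0}]'; python3 - <<'E'
from h import *
f=[]
for i in range(3):
    p=shot('scene','sc12'); s=status.get_state();f.append([*s['force'],s['tcp_pos'][2]])
print(np.array(f).round(2))
a=cv2.imread('pics/sc12.png');cv2.imwrite('pics/z18.png',cv2.resize(a[150:230,240:320],(600,600),interpolation=cv2.INTER_CUBIC))
E
```

```text
time: 16.37
tcp_pos: [559.2, 8.9, 130.4]
orientation: [[0.574, -0.345, 0.743], [-0.819, -0.242, 0.52], [0.0, -0.907, -0.421]]
force: [0.3, 0.6, 0.6]
gripper_width: 13.6
[[  0.19   0.21   1.24 130.41]
 [ -0.37   0.57   1.78 130.39]
 [  0.31  -0.24   0.79 130.38]]
```

View pics/z18.png

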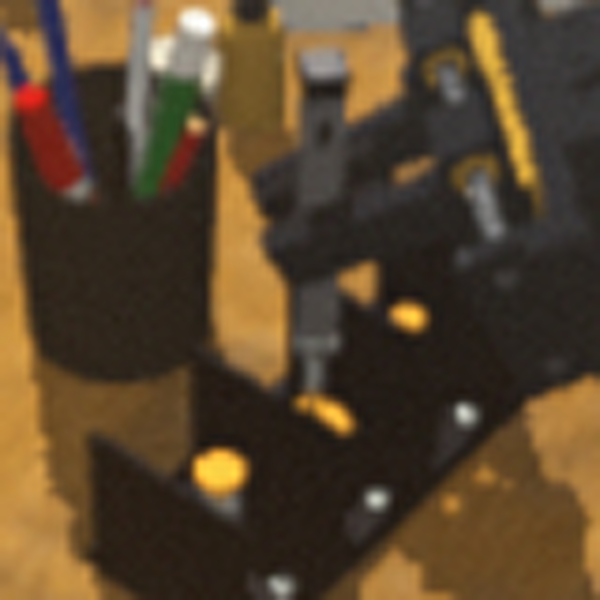

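```bash
python3 -m jog '[{"xyz":[0,0,0],"delta_rot":[0,0,0],"fingers":0},{"xyz":[0,0,0],"delta_rot":[0,0,0],"fingers":0},{"xyz":[0,0,0],"delta_rot":[0,0,0],"fingers":0},{"xyz":[0,0,0],"delta_rot":[0,0,0],"fingers":0},{"xyz":[0,0,0.7],"delta_rot":[0,0,0],"fingers":0},{"xyz":[0,0,2.5],"delta_rot":[0,0,0],"fingers":0},{"xyz":[0,0,5],"delta_rot":[0,0,0],"fingers":0},{"xyz":[0,0,8],"delta_rot":[0,0,0],"fingers":0},{"xyz":[0,0,10],"delta_rot":[0,0,0],"fingers":0},{"xyz":[0,0,10],"delta_rot":[0,0,0],"fingers":0}]';  python3 - <<'E'
from rv import *
from h import *
p=shot('wrist','w13'); 
p0=np.array([559,9,230.2]); R0=Rt(35,-25,1)
print(np.array(status.get_state()['tcp_pos']), R0.round(3))
th=9.8
Rf=Rz(np.radians(th))@Ry(np.radians(90))@Rz(np.radians(-th))@Rt(th,-25,1)
print(Rf.round(3))
# probe axis (up) in tool frame
print('stylus dir', Rf@R0.T@[0,0,-1])
for pf in([536,277,42],):
  for hh in(0,60,130):
    # probe centre rel TCP in tool frame: up-pose offset: horizontally back 18.7 along az, z = +? 
    c0=R0.T@np.array([-18.7*np.cos(np.radians(35)),-18.7*np.sin(np.radians(35)),8.3])
    t=np.array(pf)+[0,0,hh]-Rf@c0; q=ik(t,Rf); print('tcp',t,q,ok(q), fk(q,P,full=True)[2:])
d,r=delta(Rf,t,R0,p0); print(d,r,np.linalg.norm(r))
for f in np.linspace(0,1,9):
    q=ik(p0+f*d*10,Ro.from_rotvec(np.radians(r*f)).as_matrix()@R0); print(q,ok(q))
E
```

```text
time: 17.35
tcp_pos: [560.2, 8.2, 234.4]
orientation: [[0.574, -0.34, 0.745], [-0.819, -0.247, 0.519], [0.007, -0.907, -0.42]]
force: [0.0, -0.3, -0.4]
gripper_width: 13.5
[559.48   8.56 232.12] [[ 0.57 -0.35  0.74]
 [-0.82 -0.24  0.52]
 [-0.   -0.91 -0.42]]
[[ 0.17 -0.89 -0.42]
 [-0.98 -0.15 -0.07]
 [-0.    0.42 -0.91]]
stylus dir [-0.99 -0.17 -0.  ]
tcp [527.82 275.59  23.3 ] [0.26 0.84 1.23 0.04 1.51 1.65] True (array([225.2 , 182.26, 551.81]), array([657.73, 297.9 , 305.95]))
tcp [527.82 275.59  83.3 ] [0.26 0.76 1.22 0.04 1.6  1.65] True (array([206.19, 177.17, 571.96]), array([657.73, 297.9 , 365.95]))
tcp [527.82 275.59 153.3 ] [0.26 0.68 1.19 0.04 1.71 1.66] True (array([187.06, 172.05, 589.35]), array([657.73, 297.9 , 435.95]))
[-3.12 26.66 -7.69] [-34.52  83.76 -19.76] 92.72753417434332
[-0.77 -0.21  2.4   1.3   1.17 -0.53] True
[-0.61 -0.31  2.38  1.11  1.   -0.2 ] True
[-0.43 -0.31  2.3   0.84  0.89  0.2 ] True
[-0.25 -0.22  2.18  0.54  0.87  0.61] True
[-0.09 -0.09  2.02  0.29  0.95  0.97] True
[0.04 0.08 1.84 0.14 1.1  1.23] True
[0.13 0.27 1.64 0.06 1.29 1.41] True
[0.21 0.47 1.43 0.03 1.49 1.55] True
[0.26 0.68 1.19 0.04 1.71 1.66] True
```

View pics/w13.png

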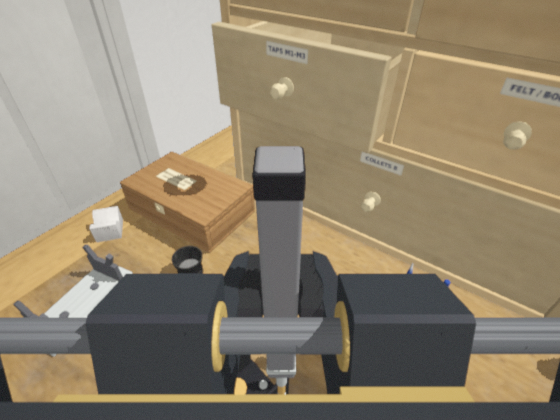

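```bash
python3 - <<'E'
from rv import *
from h import *
D=shot('side');S=shot('scene')
p0=np.array([559,9,230.2]); R0=Rt(35,-25,1); th=9.8
R1=Rz(np.radians(th))@Ry(np.radians(90))@Rz(np.radians(-th))@Rt(th,-25,1)
Rf=Rz(np.pi)@R1
c0=R0.T@np.array([-18.7*np.cos(np.radians(35)),-18.7*np.sin(np.radians(35)),8.3])
for hh in(0,60,150):
    t=np.array([536,277,42+hh])-Rf@c0; q=ik(t,Rf); print('tcp',t,q,ok(q), fk(q,P,full=True)[2:])
d,r=delta(Rf,t,R0,p0); print(d,r,np.linalg.norm(r))
for f in np.linspace(0,1,11):
    R=Ro.from_rotvec(np.radians(r*f)).as_matrix()@R0
    q=ik(p0+f*d*10,R); print(q,ok(q),'sty',R@R0.T@[0,0,-1],'tz',R[:,2])
# open drawer knob: scene (137,188)? side (346,166)
print(tri([(S,(136,187)),(D,(346,167))]))
E
```

```text
tcp [544.18 278.41  23.3 ] [ 0.31  0.28  2.04 -0.15  0.39 -1.31] True (array([ 59.13, 142.58, 655.1 ]), array([414.35, 255.86, 305.97]))
tcp [544.18 278.41  83.3 ] [ 0.31  0.16  2.03 -0.12  0.52 -1.34] True (array([ 19.47, 129.91, 664.49]), array([414.34, 255.86, 365.97]))
tcp [544.18 278.41 173.3 ] [ 0.31  0.02  1.97 -0.09  0.72 -1.38] True (array([-27.92, 114.78, 669.05]), array([414.34, 255.86, 455.97]))
[-1.48 26.94 -5.69] [-107.36  -44.25  113.32] 162.2533318136735
[-0.77 -0.21  2.4   1.3   1.17 -0.53] True sty [ 0. -0. -1.] tz [ 0.74  0.52 -0.42]
[-0.71 -0.17  2.35  1.23  1.18 -0.72] True sty [ 0.09 -0.18 -0.98] tz [ 0.67  0.58 -0.47]
[-0.63 -0.15  2.3   1.14  1.17 -0.88] True sty [ 0.22 -0.33 -0.92] tz [ 0.59  0.61 -0.53]
[-0.54 -0.14  2.25  1.05  1.14 -1.03] True sty [ 0.36 -0.43 -0.83] tz [ 0.51  0.61 -0.61]
[-0.44 -0.13  2.2   0.94  1.09 -1.15] True sty [ 0.51 -0.49 -0.71] tz [ 0.44  0.58 -0.68]
[-0.33 -0.12  2.15  0.82  1.03 -1.25] True sty [ 0.66 -0.49 -0.57] tz [ 0.39  0.53 -0.75]
[-0.21 -0.11  2.11  0.68  0.96 -1.32] True sty [ 0.79 -0.44 -0.42] tz [ 0.35  0.46 -0.82]
[-0.08 -0.09  2.07  0.53  0.89 -1.37] True sty [ 0.9  -0.34 -0.28] tz [ 0.34  0.37 -0.87]
[ 0.05 -0.06  2.04  0.34  0.82 -1.4 ] True sty [ 0.97 -0.2  -0.16] tz [ 0.34  0.27 -0.9 ]
[ 0.18 -0.03  2.    0.14  0.76 -1.4 ] True sty [ 1.   -0.02 -0.06] tz [ 0.37  0.17 -0.91]
[ 0.31  0.02  1.97 -0.09  0.72 -1.38] True sty [ 0.99  0.17 -0.  ] tz [ 0.42  0.07 -0.91]
[834.64 200.42 144.84]
```

```bash

python3 -m jog '[{"xyz":[-0.1,1.1,-0.2],"delta_rot":[-4.47,-1.84,4.72],"fingers":0},{"xyz":[-0.1,2.2,-0.5],"delta_rot":[-8.95,-3.69,9.44],"fingers":0},{"xyz":[-0.2,3.4,-0.7],"delta_rot":[-13.42,-5.53,14.17],"fingers":0},{"xyz":[-0.2,4.5,-0.9],"delta_rot":[-17.89,-7.38,18.89],"fingers":0},{"xyz":[-0.3,5.6,-1.2],"delta_rot":[-22.37,-9.22,23.61],"fingers":0},{"xyz":[-0.4,6.7,-1.4],"delta_rot":[-26.84,-11.06,28.33],"fingers":0},{"xyz":[-0.4,7.9,-1.7],"delta_rot":[-31.31,-12.91,33.05],"fingers":0},{"xyz":[-0.5,9,-1.9],"delta_rot":[-35.79,-14.75,37.77],"fingers":0}]'
python3 -m jog '[{"xyz":[-0.1,1.1,-0.2],"delta_rot":[-4.47,-1.84,4.72],"fingers":0},{"xyz":[-0.1,2.2,-0.5],"delta_rot":[-8.95,-3.69,9.44],"fingers":0},{"xyz":[-0.2,3.4,-0.7],"delta_rot":[-13.42,-5.53,14.17],"fingers":0},{"xyz":[-0.2,4.5,-0.9],"delta_rot":[-17.89,-7.38,18.89],"fingers":0},{"xyz":[-0.3,5.6,-1.2],"delta_rot":[-22.37,-9.22,23.61],"fingers":0},{"xyz":[-0.4,6.7,-1.4],"delta_rot":[-26.84,-11.06,28.33],"fingers":0},{"xyz":[-0.4,7.9,-1.7],"delta_rot":[-31.31,-12.91,33.05],"fingers":0},{"xyz":[-0.5,9,-1.9],"delta_rot":[-35.79,-14.75,37.77],"fingers":0}]'
python3 -m jog '[{"xyz":[-0.1,1.1,-0.2],"delta_rot":[-4.47,-1.84,4.72],"fingers":0},{"xyz":[-0.1,2.2,-0.5],"delta_rot":[-8.95,-3.69,9.44],"fingers":0},{"xyz":[-0.2,3.4,-0.7],"delta_rot":[-13.42,-5.53,14.17],"fingers":0},{"xyz":[-0.2,4.5,-0.9],"delta_rot":[-17.89,-7.38,18.89],"fingers":0},{"xyz":[-0.3,5.6,-1.2],"delta_rot":[-22.37,-9.22,23.61],"fingers":0},{"xyz":[-0.4,6.7,-1.4],"delta_rot":[-26.84,-11.06,28.33],"fingers":0},{"xyz":[-0.4,7.9,-1.7],"delta_rot":[-31.31,-12.91,33.05],"fingers":0},{"xyz":[-0.5,9,-1.9],"delta_rot":[-35.79,-14.75,37.77],"fingers":0},{"xyz":[-0.5,9,-1.9],"delta_rot":[-35.79,-14.75,37.77],"fingers":0},{"xyz":[-0.5,9,-1.9],"delta_rot":[-35.79,-14.75,37.77],"fingers":0}]'
python3 j.py; python3 - <<'E'
from h import *
for n in('scene','side','wrist'): shot(n,n+'14')
a=cv2.imread('pics/scene14.png');cv2.imwrite('pics/z20.png',cv2.resize(a[200:320,180:290],(550,600),interpolation=cv2.INTER_CUBIC))
E
```

```text
time: 18.17
tcp_pos: [553.0, 99.8, 208.6]
orientation: [[0.844, 0.229, 0.484], [-0.133, -0.785, 0.605], [0.519, -0.575, -0.633]]
force: [-0.5, -0.4, -0.9]
gripper_width: 13.4
time: 18.83
tcp_pos: [547.8, 189.6, 189.4]
orientation: [[0.498, 0.8, 0.334], [0.696, -0.599, 0.396], [0.516, 0.035, -0.856]]
force: [-0.6, 0.0, -0.5]
gripper_width: 13.5
time: 19.67
tcp_pos: [541.9, 279.6, 170.1]
orientation: [[-0.172, 0.896, 0.41], [0.985, 0.156, 0.071], [-0.0, 0.417, -0.909]]
force: [0.1, 0.1, -1.0]
gripper_width: 13.3
19.67 q [ 0.312  0.1    1.91  -0.089  0.708 -1.376] tcp [541.9 279.6 170.1] F [ 0.15  0.15 -1.03] w 13.3
[[-0.172  0.896  0.41 ]
 [ 0.985  0.156  0.071]
 [-0.     0.417 -0.909]]
```

View pics/z20.png

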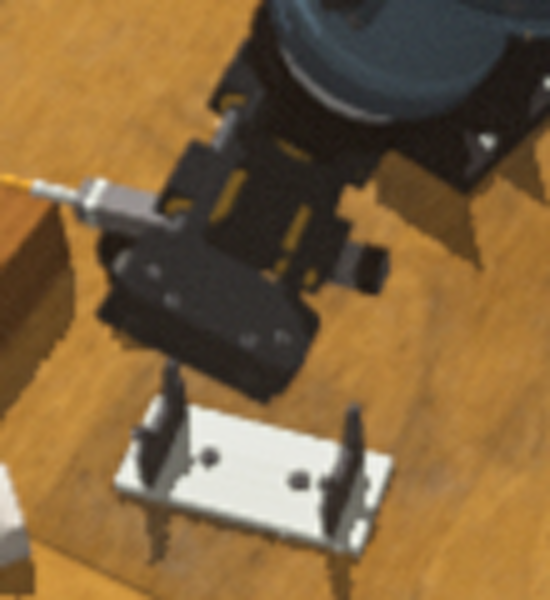

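View pics/wrist14.png

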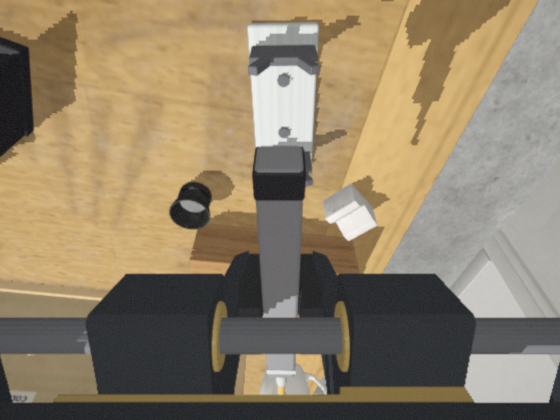

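View pics/side14.png

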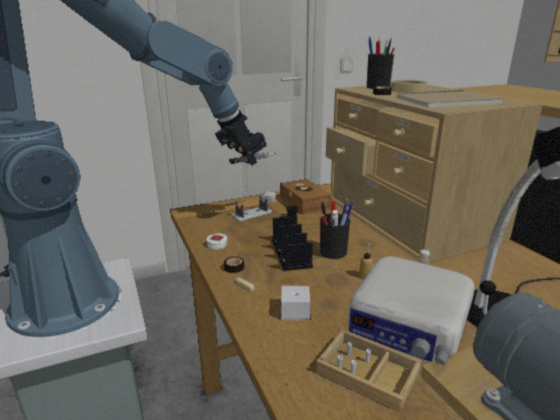

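```bash
cat > m2.py <<'E'
from h import *
from kin import *
np.set_printoptions(precision=1,suppress=True)
W=shot('wrist')
H=np.array(W['hand_eye']);K=np.array(W['K'])
s=status.get_state(); R=np.array(s['orientation']);t=np.array(s['tcp_pos']);print(t)
W['cal']=(K,R@H[:3,:3],R@H[:3,3]+t)
b=[atz(W,u,8) for u in((284,80),(284.5,132))]; print('bolts',*b,np.mean(b,0),np.linalg.norm(b[1]-b[0]));d=b[0]-b[1];print(np.degrees(np.arctan2(-d[1],-d[0])))
e=[atz(W,u,8) for u in((249,24.5),(318,23.5))];print('edge',*e,np.mean(e,0),np.linalg.norm(e[0]-e[1]))
ax=np.array([np.cos(np.radians(9.8)),np.sin(np.radians(9.8)),0]);print('mid from edge',np.mean(e,0)+60*ax)
R1=Rx(np.radians(35))@np.diag([1.,-1,-1]);w1={'cal':(K,R1@H[:3,:3],R1@H[:3,3]+[495,0,388.7])}
print('box corner near',atz(w1,(393,180),0),atz(w1,(388,150),0), 'w1 bolts',atz(w1,(291.5,147.5),8),atz(w1,(316.3,143.75),8))
# cap in tool frame: cap top face far edge etc
print('cap center if axis predicted', proj(W,t+R@(Rt(35,-25,1).T@np.array([-15.3,-10.7,8.3+65]))))
a=cv2.imread('pics/wrist14.png');cv2.imwrite('pics/z21.png',cv2.resize(a[10:210,220:350],(520,800),interpolation=cv2.INTER_CUBIC)[:600])
E
python3 m2.py
```

```text
[544.1 278.  172.6]
bolts [516.8 277.    8. ] [560.4 285.1   8. ] [538.6 281.1   8. ] 44.31556774140943
10.567220416957987
edge [482.9 246.3   8. ] [474.3 293.4   8. ] [478.6 269.9   8. ] 47.87718501569749
mid from edge [537.7 280.1   8. ]
box corner near [689.5 216.6   0. ] [686.7 274.5   0. ] w1 bolts [515.3 275.3   8. ] [559.1 282.6   8. ]
cap center if axis predicted [278.  160.7]
```

View pics/z21.png

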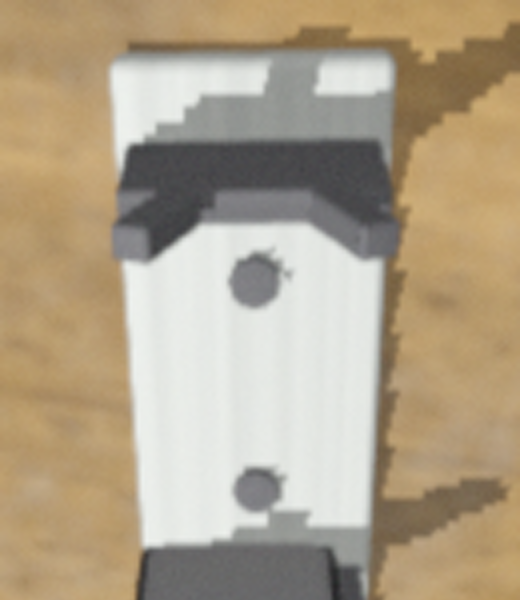

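```bash

python3 -m jog '[{"xyz":[0.2,0.3,-2],"delta_rot":[0,0,0.4],"fingers":0},{"xyz":[0.2,0.3,-4.5],"delta_rot":[0,0,0.4],"fingers":0},{"xyz":[0.2,0.3,-7],"delta_rot":[0,0,0.4],"fingers":0},{"xyz":[0.2,0.3,-9.5],"delta_rot":[0,0,0.4],"fingers":0},{"xyz":[0.2,0.3,-11],"delta_rot":[0,0,0.4],"fingers":0},{"xyz":[0.2,0.3,-11.5],"delta_rot":[0,0,0.4],"fingers":0},{"xyz":[0.2,0.3,-11.5],"delta_rot":[0,0,0.4],"fingers":0},{"xyz":[0.2,0.3,-11.5],"delta_rot":[0,0,0.4],"fingers":0}]'
python3 - <<'E'
from h import *
for n in('scene','wrist','side'): shot(n,n+'15')
print(status.get_state()['force'],status.get_state()['tcp_pos'])
a=cv2.imread('pics/scene15.png');cv2.imwrite('pics/z22.png',cv2.resize(a[230:320,180:280],(660,594),interpolation=cv2.INTER_CUBIC))
a=cv2.imread('pics/side15.png');cv2.imwrite('pics/z23.png',cv2.resize(a[160:240,200:300],(750,600),interpolation=cv2.INTER_CUBIC))
E
```

```text
time: 20.53
tcp_pos: [546.9, 281.6, 59.0]
orientation: [[-0.176, 0.892, 0.416], [0.984, 0.16, 0.074], [-0.0, 0.423, -0.906]]
force: [-0.1, -0.2, -0.6]
gripper_width: 13.3
[-0.21554073 -0.42594855 -0.580707  ] [547.29919712 282.23804     60.05608851]
```

View pics/z22.png

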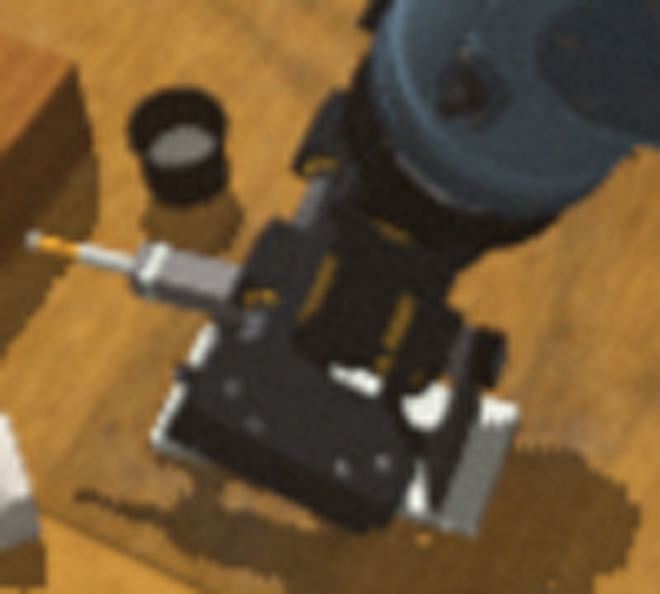

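View pics/z23.png

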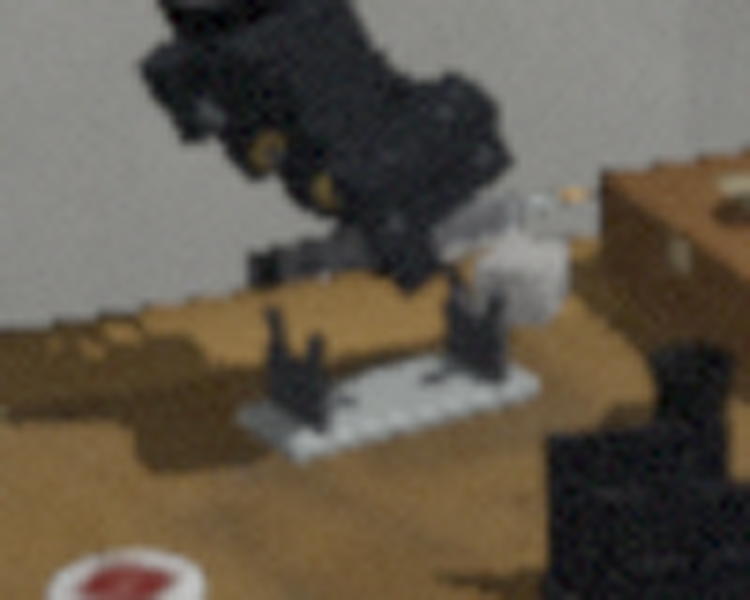

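View pics/wrist15.png

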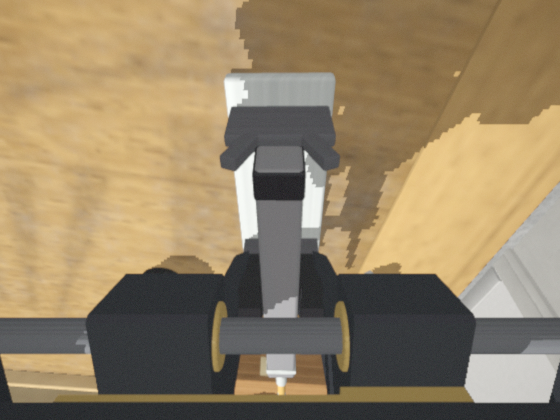

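```bash
python3 - <<'E'
from h import *
np.set_printoptions(precision=1,suppress=True)
W=shot('wrist');s=status.get_state();print(s['tcp_pos'],s['force'])
e=[atz(W,u,8) for u in((226,74.5),(334,73.5))];th=np.radians(10.2);ax=np.array([np.cos(th),np.sin(th),0])
print(*e,np.mean(e,0)+60*ax, np.linalg.norm(e[1]-e[0]))
d=e[1]-e[0];print(np.degrees(np.arctan2(d[1],d[0]))-90)
f=[atz(W,u,52) for u in((222,160),(338,160))];print('fork outer/inner top',*f,np.mean(f,0)+44*ax)
c=s['tcp_pos']+np.array([-8.2,-1.4,18.7]);print('probe centre',c,'tail top px',proj(W,c-65*ax+[0,0,7]),'side tail')
E
```

```text
[547.1 282.3  59.9] [ 1.  -0.3 -0.5]
[480.8 246.8   8. ] [472.  293.3   8. ] [535.5 280.7   8. ] 47.2863247637372
10.642565309802748
fork outer/inner top [495.7 251.5  52. ] [488.1 294.1  52. ] [535.2 280.6  52. ]
probe centre [538.9 280.9  78.6] tail top px [278.4 174.9] side tail
```

```bash

python3 -m jog '[{"xyz":[-0.15,0,-1],"delta_rot":[0,0,0],"fingers":0},{"xyz":[-0.15,0,-2],"delta_rot":[0,0,0],"fingers":0},{"xyz":[-0.15,0,-2.8],"delta_rot":[0,0,0],"fingers":0},{"xyz":[-0.15,0,-3.2],"delta_rot":[0,0,0],"fingers":0},{"xyz":[-0.15,0,-3.2],"delta_rot":[0,0,0],"fingers":0},{"xyz":[-0.15,0,-3.2],"delta_rot":[0,0,0],"fingers":0}]'
python3 - <<'E'
from h import *
np.set_printoptions(precision=1,suppress=True)
for n in('wrist','scene','side'): shot(n,n+'16'); s=status.get_state();print(s['force'],s['tcp_pos'],s['moment'])
a=cv2.imread('pics/scene16.png');cv2.imwrite('pics/z24.png',cv2.resize(a[230:320,180:280],(660,594),interpolation=cv2.INTER_CUBIC))
a=cv2.imread('pics/side16.png');cv2.imwrite('pics/z25.png',cv2.resize(a[160:240,200:300],(750,600),interpolation=cv2.INTER_CUBIC))
E
```

```text
time: 21.23
tcp_pos: [544.1, 282.0, 25.3]
orientation: [[-0.177, 0.893, 0.414], [0.984, 0.161, 0.074], [-0.001, 0.421, -0.907]]
force: [-0.1, -0.2, -1.6]
gripper_width: 13.8
[ 0.2  0.7 -1.2] [544.2 281.9  25.5] [-0.   0.3 -0. ]
[-0.6  0.1 -1.3] [544.3 282.   25.7] [0.  0.2 0. ]
[ 0.2  0.8 -1.6] [544.4 282.   25.9] [0.1 0.2 0.1]
```

View pics/z24.png

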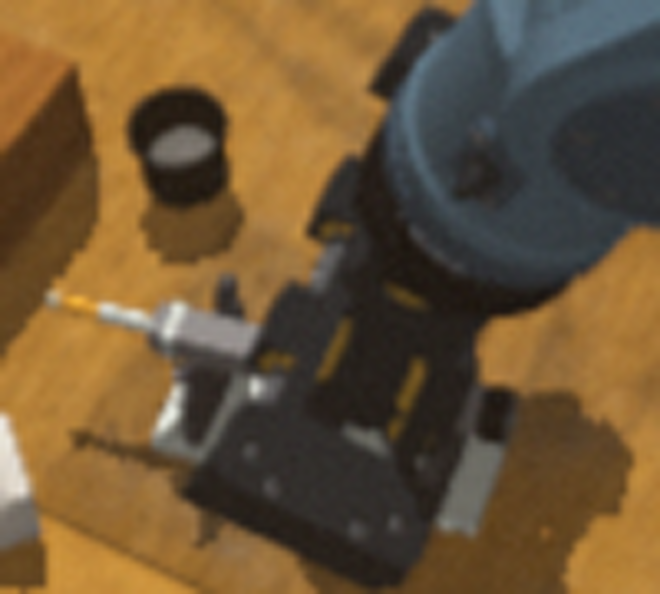

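View pics/z25.png

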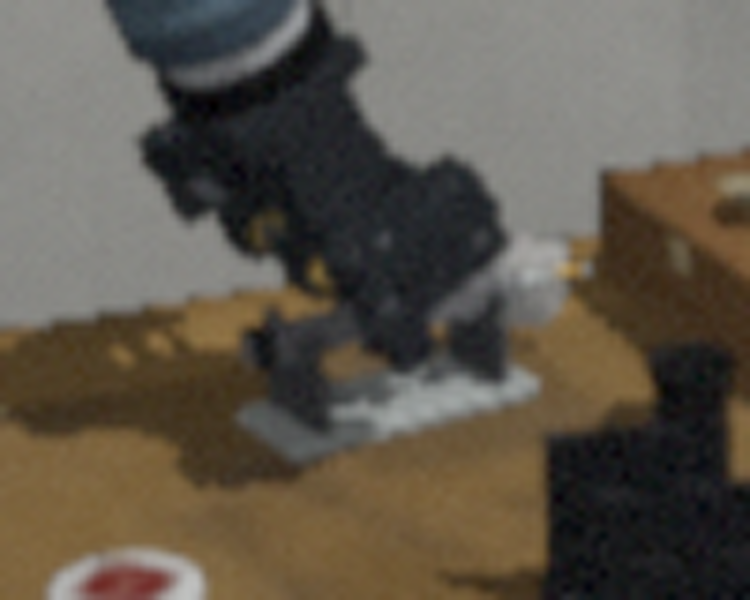

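View pics/wrist16.png

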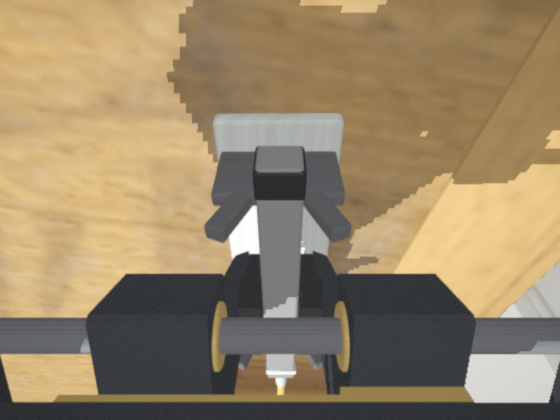

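```bash
python3 - <<'E'
from h import *
np.set_printoptions(precision=1,suppress=True)
W=shot('wrist');s=status.get_state();t=s['tcp_pos'];print(t,s['force'])
th=np.radians(10.3);ax=np.array([np.cos(th),np.sin(th),0])
e=[atz(W,u,8) for u in((214.5,115.5),(343.5,114.5))];m=np.mean(e,0)+60*ax;print('rest mid from edge',m,np.linalg.norm(e[1]-e[0]))
# fork far top corners outer ; 
f=[atz(W,u,52) for u in((208,234),(350,234))];print('fork inner-front?',*f,np.mean(f,0)+41*ax,np.linalg.norm(f[1]-f[0]))
f=[atz(W,u,52) for u in((222,153),(337,153))];print(*f,np.linalg.norm(f[1]-f[0]))
c=t+np.array([-8.2,-1.4,18.7])
q=atz(W,(280,172),c[2]+7);print('centre pred',c,'tail top edge obs',q,'-> centre',q+65*ax)
q=atz(W,(280.5,372),c[2]);print('shoulder obs',q,'-> centre',q-65*ax)
E
python3 - <<'E'
import cv2
a=cv2.imread('pics/wrist16.png');cv2.imwrite('pics/z26.png',cv2.resize(a[105:255,200:360],(640,600),interpolation=cv2.INTER_CUBIC))
E
```

```text
[544.4 282.   26. ] [-0.2  0.  -1.2]
rest mid from edge [535.1 280.5   8. ] 47.678959142278096
fork inner-front? [497.7 251.5  52. ] [489.9 294.6  52. ] [534.1 280.4  52. ] 43.80013819936391
[467.7 253.8  52. ] [462.6 282.5  52. ] 29.15046126045331
centre pred [536.2 280.6  44.7] tail top edge obs [471.1 269.3  51.7] -> centre [535.1 281.   51.7]
shoulder obs [604.  293.3  44.7] -> centre [540.  281.7  44.7]
```

View pics/z26.png

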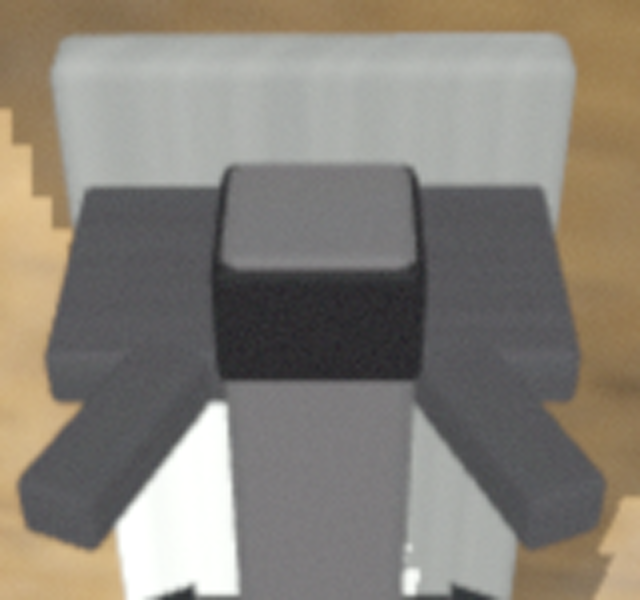

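```bash

python3 -m jog '[{"xyz":[-0.05,0,-0.1],"delta_rot":[0,0,0],"fingers":0},{"xyz":[-0.05,0,-0.15],"delta_rot":[0,0,0],"fingers":0},{"xyz":[-0.05,0,-0.2],"delta_rot":[0,0,0],"fingers":0},{"xyz":[-0.05,0,-0.2],"delta_rot":[0,0,0],"fingers":0},{"xyz":[-0.05,0,-0.2],"delta_rot":[0,0,0],"fingers":0}]'
python3 -m jog '[{"xyz":[0,0,-0.05],"delta_rot":[0,0,0],"fingers":0},{"xyz":[0,0,-0.1],"delta_rot":[0,0,0],"fingers":0},{"xyz":[0,0,-0.1],"delta_rot":[0,0,0],"fingers":0}]'
```

```text
time: 21.85
tcp_pos: [544.2, 282.1, 24.5]
orientation: [[-0.177, 0.892, 0.416], [0.984, 0.161, 0.074], [-0.001, 0.422, -0.906]]
force: [-1.8, -1.7, 2.6]
gripper_width: 13.9
time: 22.1
tcp_pos: [544.5, 282.3, 24.4]
orientation: [[-0.178, 0.891, 0.417], [0.984, 0.161, 0.075], [-0.001, 0.423, -0.906]]
force: [-6.9, -3.2, 11.3]
gripper_width: 13.6
```

```bash

python3 -m jog '[{"xyz":[0,0,0.1],"delta_rot":[0,0,0],"fingers":0},{"xyz":[0,0,0.15],"delta_rot":[0,0,0],"fingers":0},{"xyz":[0,0,0.15],"delta_rot":[0,0,0],"fingers":0}]'
python3 - <<'E'
from h import *
np.set_printoptions(precision=1,suppress=True)
for n in('wrist','side'): shot(n,n+'17'); s=status.get_state();print(s['force'],s['tcp_pos'],s['moment'])
a=cv2.imread('pics/side17.png');b=cv2.resize(a[180:230,225:295],(770,550),interpolation=cv2.INTER_CUBIC);cv2.imwrite('pics/z27.png',b)
E
```

```text
time: 22.35
tcp_pos: [544.0, 282.0, 24.6]
orientation: [[-0.177, 0.892, 0.415], [0.984, 0.161, 0.074], [-0.001, 0.422, -0.907]]
force: [-0.5, 0.3, -0.5]
gripper_width: 13.5
[ 0.8 -0.4 -1.1] [544.  282.   24.6] [0.1 0.2 0. ]
[-1.2  0.7  1. ] [544.  282.   24.6] [ 0.   0.2 -0. ]
```

View pics/z27.png

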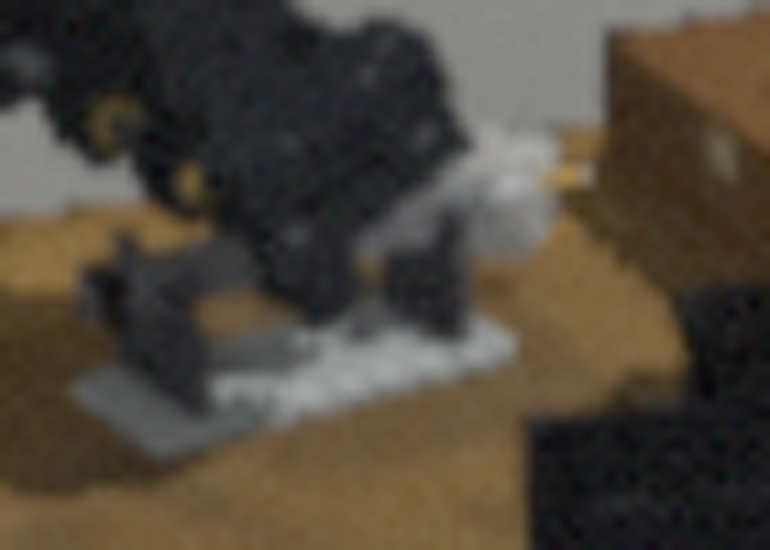

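View pics/wrist17.png

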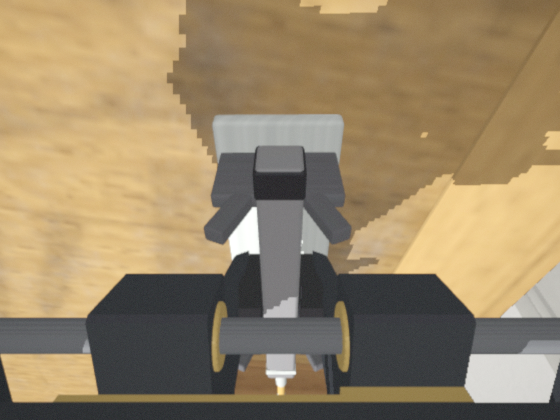

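```bash

python3 -m jog '[{"xyz":[0,0,0],"delta_rot":[0,0,0],"fingers":0.25},{"xyz":[0,0,0],"delta_rot":[0,0,0],"fingers":0.35},{"xyz":[0,0,0],"delta_rot":[0,0,0],"fingers":0.5},{"xyz":[0,0,0],"delta_rot":[0,0,0],"fingers":0.5},{"xyz":[0,0,0],"delta_rot":[0,0,0],"fingers":0.5},{"xyz":[0,0,0],"delta_rot":[0,0,0],"fingers":0.5},{"xyz":[0,0,0],"delta_rot":[0,0,0],"fingers":0.5},{"xyz":[0,0,0],"delta_rot":[0,0,0],"fingers":0.5}]'
python3 - <<'E'
from h import *
shot('wrist','w18')
E
```

```text
time: 23.12
tcp_pos: [544.0, 282.0, 24.7]
orientation: [[-0.177, 0.892, 0.415], [0.984, 0.161, 0.074], [-0.001, 0.422, -0.907]]
force: [0.4, 0.1, -1.0]
gripper_width: 44.1
```

View pics/w18.png

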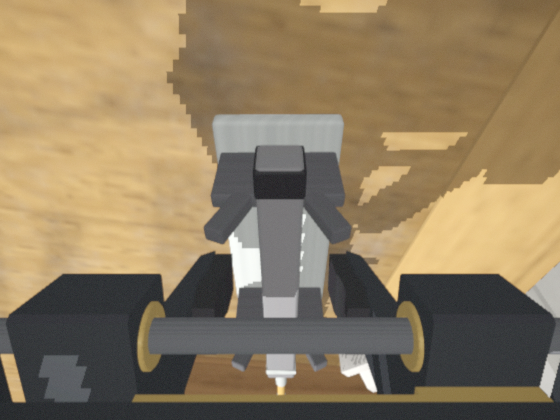

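```bash

python3 -m jog '[{"xyz":[0,0,0.5],"delta_rot":[0,0,0],"fingers":0.5},{"xyz":[0,0,1.5],"delta_rot":[0,0,0],"fingers":0.5},{"xyz":[0,0,3],"delta_rot":[0,0,0],"fingers":0.5},{"xyz":[0,0,5],"delta_rot":[0,0,0],"fingers":0.5},{"xyz":[0,0,7.5],"delta_rot":[0,0,0],"fingers":0.5},{"xyz":[-1.5,0,10],"delta_rot":[0,0,0],"fingers":0.5},{"xyz":[-4,0,13],"delta_rot":[0,0,0],"fingers":0.5},{"xyz":[-7,0,15],"delta_rot":[0,0,0],"fingers":0.5},{"xyz":[-10,0,17],"delta_rot":[0,0,0],"fingers":0.5},{"xyz":[-12,0,18],"delta_rot":[0,0,0],"fingers":0.5}]'
python3 - <<'E'
from h import *
np.set_printoptions(precision=1,suppress=True)
P={n:shot(n,n+'19') for n in('scene','side','wrist')}
a=cv2.imread('pics/scene19.png');cv2.imwrite('pics/z28.png',cv2.resize(a[240:320,180:280],(750,600),interpolation=cv2.INTER_CUBIC))
a=cv2.imread('pics/side19.png');cv2.imwrite('pics/z29.png',cv2.resize(a[170:230,220:300],(800,600),interpolation=cv2.INTER_CUBIC))
o=[]
for n,p in P.items():
    r=optics.place_of(p,'probe_center')[:1]; print(n,r); o+= [(p,q['point']) for q in r]
if len(o)>1: print(tri(o))
E
```

```text
time: 24.0
tcp_pos: [422.8, 282.4, 208.1]
orientation: [[-0.178, 0.891, 0.419], [0.984, 0.161, 0.076], [0.001, 0.425, -0.905]]
force: [0.2, -0.3, 0.5]
gripper_width: 44.0
scene [{'point': [229.8, 287.4], 'p': 0.75}]
side [{'point': [254.0, 201.8], 'p': 0.52}]
wrist [{'point': [256.0, 208.9], 'p': 0.57}]
[541.  279.4  37.5]
```

View pics/z28.png

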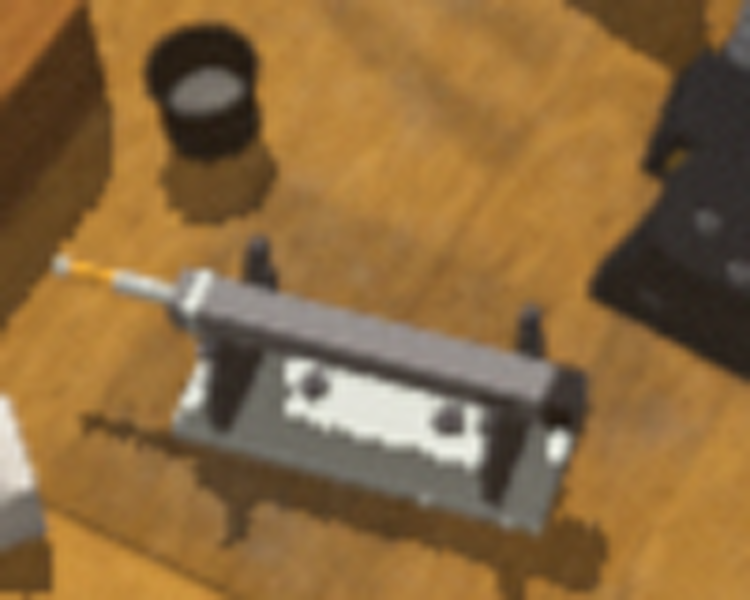

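View pics/wrist19.png

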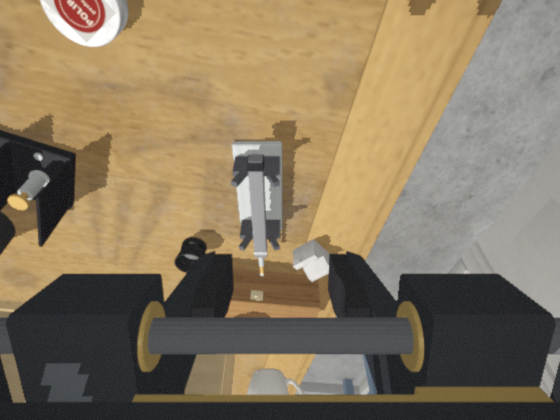

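View pics/z29.png

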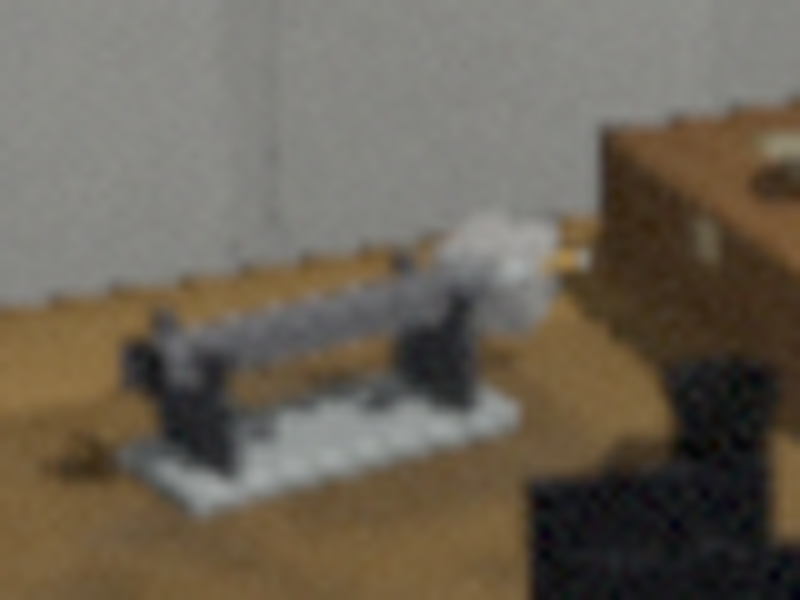

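```bash
python3 - <<'E'
from h import *
a=cv2.imread('pics/wrist19.png');cv2.imwrite('pics/z30.png',cv2.resize(a[130:280,215:300],(340,600),interpolation=cv2.INTER_CUBIC))
W=shot('wrist');s=status.get_state();S=shot('scene')
np.set_printoptions(precision=1,suppress=True);print(s['tcp_pos'])
np.savez('w19.npz',K=W['cal'][0],R=W['cal'][1],c=W['cal'][2])
E
```

```text
[424.6 281.7 204.1]
```

View pics/z30.png

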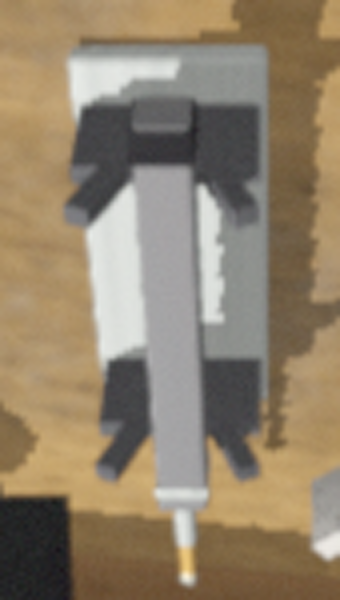

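```bash
python3 - <<'E'
from h import *
np.set_printoptions(precision=1,suppress=True)
d=np.load('w19.npz');W={'cal':(d['K'],d['R'],d['c'])}
f=lambda u,v,z: atz(W,(215+u/4,130+v/4),z)
a=f(164,131,49);b=f(182,489,49);print('tail',a,'shoulder',b,np.linalg.norm(a-b),'centre',(a+b)/2,np.degrees(np.arctan2(*(b-a)[1::-1])))
T=[f(67,207,52),f(95,208,52)];T2=[f(97,460,52),f(122,462,52)]
tl,tr=f(66,205,52),f(258,207,52); sl,sr=f(97,463,52),f(260,465,52)
m1,m2=(tl+tr)/2,(sl+sr)/2;print('forks',m1,m2,np.linalg.norm(m1-m2),'mid',(m1+m2)/2,np.linalg.norm(tl-tr))
e=[f(70,58,8),f(267,56,8)];th=np.radians(10.3);print('base',np.mean(e,0)+60*np.array([np.cos(th),np.sin(th),0]))
S=shot('scene')
g=lambda u,v,z: atz(S,(180+u/7.5,240+v/7.5),z)
a=g(552,372,49);a2=g(586,370,49);b=g(200,280,49);print('scene tail?',a2,'sh',b,np.linalg.norm(a2-b),(a2+b)/2)
m1=g(258,240,52);m2=g(531,312,52);print('scene fork far tips',m1,m2,np.linalg.norm(m1-m2),(m1+m2)/2)
E
```

```text
tail [470.4 268.9  49. ] shoulder [585.8 289.1  49. ] 117.10551514614941 centre [528.1 279.   49. ] 9.92520095297424
forks [488.5 271.   52. ] [572.7 286.5  52. ] 85.57900696249858 mid [530.6 278.8  52. ] 43.53567249859792
base [535.2 279.3   8. ]
scene tail? [473.3 262.8  49. ] sh [592.2 288.3  49. ] 121.56504144559834 [532.7 275.6  49. ]
scene fork far tips [583.  269.7  52. ] [496.5 254.3  52. ] 87.83237016648555 [539.8 262.   52. ]
```

```bash
python3 - <<'E'
from h import *
np.set_printoptions(precision=1,suppress=True)
d=np.load('w19.npz');W={'cal':(d['K'],d['R'],d['c'])}
f=lambda u,v,z: atz(W,(215+u/4,130+v/4),z)
th=np.radians(10.2);ax=np.array([np.cos(th),np.sin(th),0])
S=shot('scene');g=lambda u,v,z: atz(S,(180+u/7.5,240+v/7.5),z)
for n,t in(('w',f(188,580,42)),('s',g(62,264,42))): print(n,'tip',t,'centre',t-102.5*ax)
print('w shoulder505',f(183,506,49)-65*ax,'tail',f(164,131,49)+65*ax)
t=g(585,375,49);print('scene tail',t+65*ax)
# scene: predicted px of body ends/tip for centre candidates, zoom coords
for cx in(534,537,540):
    c=np.array([cx,280.,42]);print(cx,*[((proj(S,X)-[180,240])*7.5).round(0) for X in(c+102.5*ax,c+65*ax+[0,0,7],c-65*ax+[0,0,7])])
E
sed -n 1p /dev/null; python3 - <<'E'
import cv2
a=cv2.imread('pics/scene19.png');cv2.imwrite('pics/z31.png',cv2.resize(a[268:312,184:264],(800,440),interpolation=cv2.INTER_CUBIC))
E
```

```text
w tip [633.8 297.4  42. ] centre [532.9 279.2  42. ]
s tip [636.1 299.2  42. ] centre [535.2 281.   42. ]
w shoulder505 [528.7 278.9  49. ] tail [534.4 280.4  49. ]
scene tail [536.7 275.9  49. ]
534 [ 67. 263.] [178. 281.] [587. 389.]
537 [ 59. 259.] [170. 277.] [578. 385.]
540 [ 51. 255.] [161. 273.] [569. 381.]
```

View pics/z31.png

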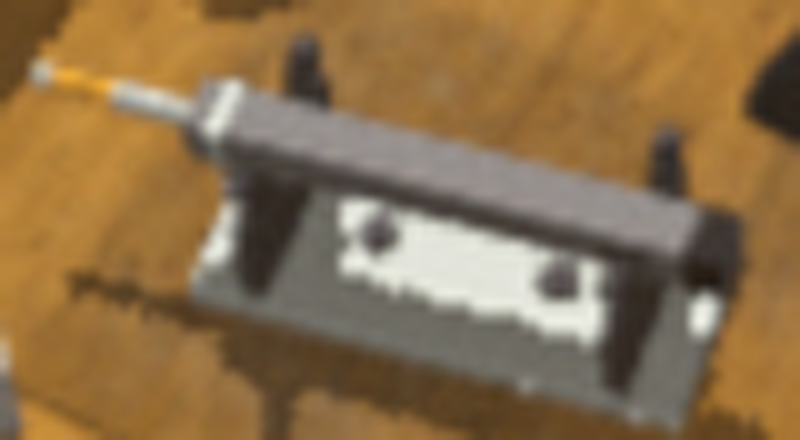

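```bash
python3 - <<'E'
from h import *
np.set_printoptions(precision=1,suppress=True)
S=shot('scene');a=atz(S,(222,291.1),8);b=atz(S,(239.8,295.9),8);print(a,b,(a+b)/2)
s=status.get_state();print(s['time'],s['force'],s['tcp_pos'])
E
```

```text
[558.6 283.8   8. ] [515.4 276.    8. ] [537.  279.9   8. ]
24.55 [-0.3  0.  -0.3] [424.3 281.7 203.8]
```

View pics/scene19.png

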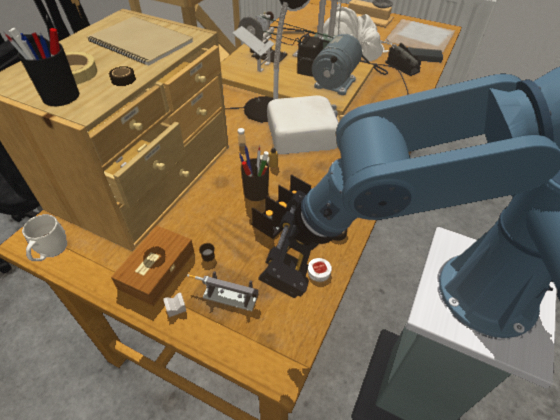

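```bash
python3 -c "
from workcell import workorder
print(workorder.sign_off())"
```

```text
the job is handed in; nothing more can be done
None
```

The job is done and handed in at about 24.6 s of the 56 s allowed. The probe came out of its holder and touched the small, medium and large heads in that order. It now lies in the two-fork rest, released.

- **Presses:** each head was pressed straight down about 3–4 mm and held for at least half a second. Wrist forces of about 2 N fit the springs. I saw the small head back up afterwards and the medium head visibly move.
- **Laying down:** the force briefly reached about 11 N as I felt for the fork floors. I backed off before opening the fingers, and the probe did not move when they opened.
- **Level and centred:** pictures show the body level across both forks. In the scene picture its centre is within about 2 mm of the rest's middle along the rest, and the wrist picture mostly agrees to about 1 mm. One wrist reading, taken from the blurred shoulder edge, disagreed by about 5 mm. I discounted it because the tip and tail readings agreed.
- **Surroundings:** I saw nothing else shifted in the last scene picture. I checked that by eye, without re-measuring, and the arm hid part of the view. The gripper was about 20 cm up and clear of everything at hand-in.

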